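Put the clean cups away and draw the bin lid shut with the hook pole

TASK

Put the clean cups away: nest every cup that stands on the table into the cup already standing in the holder in the open bin, so that they make one upright, fully seated stack. Then, without touching the lid by hand, take the hook pole from its rest, put its hook through the ring eye high on the open lid and swing the lid down until it is fully shut; finally lay the pole back on both saddles of its rest, hook lying flat. Leave the other things on the table where they are.

Things in the scene. Friction and masses are not known exactly. Their poses are not given: they have to be found in the camera images.
- bin: grey plastic bin fixed to the table, open at the top, 200 (its x) x 220 (its y) x 135 high, walls and floor 6 thick; origin at the centre of its underside, z up. Its x axis points from its front to the hinge; the lid is hinged along the rear (+x) top edge, hinge axis along the bin's y at x = +100, z = 135. Its y axis points along that edge.
- lid (a joint): angle of the lid in rad: 0 is shut, flat on the bin; it grows as the lid opens upward and back (1.57 upright, starts at 1.75 to 2.05, stop at 2.15). The lid is a panel 200 x 220 x 8, 0.2 kg; the hinge is stiff (0.32 N m of friction), so that the lid stays at any angle and needs 1 to 2 N at the eye to turn, all the way down. To be turned only with the hook pole, never touched by the fingers or arm.
- eye (a point): centre of the steel ring eye on the middle of the lid's free edge, 224 from the hinge axis and, with the lid shut, 4 above it and 24 in front of the bin. The ring is round wire of 7, hole 29 across, outside 43; its hole runs along the bin's y axis at every lid angle. A hook bar can be put in from either side along that axis. With the lid open the eye stands about 330 to 360 above the table. The point's axes turn with the lid and are those of the bin when it is shut.
- pole: hook pole, 0.14 kg, 314 long, lying along its own x axis, z up; origin at the middle of its rubber grip. Grip: flat-sided block 100 long (x -50 to +50), 24 wide (y), 30 high (z). Square wooden stick 18 x 18 from x = -150 to +110. At the +x end a steel rod of 8 runs on along x to x = 160, then bends square to the side, +y, as a straight hook bar of 8 whose rounded end is at y = +54. Lying on the rest its origin is 54 above the table.
- hook (a point): point on the axis of the hook bar, 160 along x and 28 along y from the pole's origin; axes as the pole's. When the bar is well in the eye this point is at the eye's centre, the bar passing right through the ring.
- rest: wooden rest fixed to the table, for the pole: two saddles 20 thick at x = -90 and +90 on a base board 8 high, 240 x 50; each saddle has a flat top 45 above the table, 58 wide in y, between two cheeks 12 high. Origin at the centre of the underside, z up. At the start the pole lies over it along its x axis, hook to +x.
- holder: black ring fixed on the bin's floor that loosely holds cup0 so that the stack cannot topple: 66 in diameter, 36 high, inside 54; origin at its centre on the bin floor, 6 above the table
- cup0: white plastic stacking cup in the holder, the bottom of the stack: 56 high, 90 g, most of it in a weighted foot; vertical collar 66 in diameter (inside 58) from 41 up to the rim at 56; below it a body tapering from 52 to 34 at the foot, wall 1.4. Origin at the centre of its underside, z up its axis; its foot stands on the bin floor. A nested cup seats with its collar on the rim below, 15 higher than that cup.
- cup1: white plastic stacking cup, the same as cup0, standing upright on the table; origin at the centre of its underside, z up its axis. May be absent.
- cup2: white plastic stacking cup, the same as cup0, standing upright on the table; origin at the centre of its underside, z up its axis. May be absent.
- cup3: white plastic stacking cup, the same as cup0, standing upright on the table; origin at the centre of its underside, z up its axis. May be absent.
- cup4: white plastic stacking cup, the same as cup0, standing upright on the table; origin at the centre of its underside, z up its axis. May be absent.
- jar: bystander: closed swab jar 62 in diameter, 80 high; origin at the centre of its underside
- folder: bystander: brown folder 220 x 300 x 22 lying flat; origin at the centre of its underside
- case: bystander: black zipped case 110 x 170 x 62; origin at the centre of its underside
There are look-alikes about, which are no part of the job. What is shaped like the cup4 but brown, green or yellow is not meant.

How it is judged:
On the way, in this order (a step that is already met when the one before it is completed fails the run):
1. every cup from the table is nested on cup0 in its holder in the bin, while the lid is still open (horizontal distance between cup0 and holder below 0.01 m and angle between each of cup0, cup1, cup2, cup3, cup4's own z axis and vertical below 0.12 rad and height (world z) of cup0 below 0.012 m and horizontal distance between each of cup1, cup2, cup3, cup4 and cup0 below 0.014 m and (z of cup1 in the frame of cup0 between 0.01 and 0.0195 m or z of cup1 in the frame of cup0 between 0.025 and 0.0345 m or z of cup1 in the frame of cup0 between 0.04 and 0.0495 m or z of cup1 in the frame of cup0 between 0.055 and 0.0645 m) and (z of cup2 in the frame of cup0 between 0.01 and 0.0195 m or z of cup2 in the frame of cup0 between 0.025 and 0.0345 m or z of cup2 in the frame of cup0 between 0.04 and 0.0495 m or z of cup2 in the frame of cup0 between 0.055 and 0.0645 m) and (z of cup3 in the frame of cup0 between 0.01 and 0.0195 m or z of cup3 in the frame of cup0 between 0.025 and 0.0345 m or z of cup3 in the frame of cup0 between 0.04 and 0.0495 m or z of cup3 in the frame of cup0 between 0.055 and 0.0645 m) and (z of cup4 in the frame of cup0 between 0.01 and 0.0195 m or z of cup4 in the frame of cup0 between 0.025 and 0.0345 m or z of cup4 in the frame of cup0 between 0.04 and 0.0495 m or z of cup4 in the frame of cup0 between 0.055 and 0.0645 m) and value of joint lid above 1.4 rad), for 0.2 s.
2. the pole's hook bar is through the eye of the open lid (distance between hook and eye below 0.02 m and value of joint lid above 1.2 rad), for 0.1 s.
3. the lid has been swung almost shut with the hook still in the eye (distance between hook and eye below 0.024 m and value of joint lid below 0.3 rad), for 0.1 s.
At the end, for the whole second after the job is handed in: One upright stack on cup0 in its holder, each cup within 14 mm of cup0's axis and 15, 30, 45 or 60 mm (within 5) above it; lid below 0.05 rad; pole still, flat on both saddles: origin within 40 mm of the rest's centre, 45 to 63 mm high, within 0.25 rad of the rest's axis (horizontal distance between cup0 and holder below 0.01 m and angle between each of cup0, cup1, cup2, cup3, cup4's own z axis and vertical below 0.12 rad and height (world z) of cup0 below 0.012 m and horizontal distance between each of cup1, cup2, cup3, cup4 and cup0 below 0.014 m and (z of cup1 in the frame of cup0 between 0.01 and 0.0195 m or z of cup1 in the frame of cup0 between 0.025 and 0.0345 m or z of cup1 in the frame of cup0 between 0.04 and 0.0495 m or z of cup1 in the frame of cup0 between 0.055 and 0.0645 m) and (z of cup2 in the frame of cup0 between 0.01 and 0.0195 m or z of cup2 in the frame of cup0 between 0.025 and 0.0345 m or z of cup2 in the frame of cup0 between 0.04 and 0.0495 m or z of cup2 in the frame of cup0 between 0.055 and 0.0645 m) and (z of cup3 in the frame of cup0 between 0.01 and 0.0195 m or z of cup3 in the frame of cup0 between 0.025 and 0.0345 m or z of cup3 in the frame of cup0 between 0.04 and 0.0495 m or z of cup3 in the frame of cup0 between 0.055 and 0.0645 m) and (z of cup4 in the frame of cup0 between 0.01 and 0.0195 m or z of cup4 in the frame of cup0 between 0.025 and 0.0345 m or z of cup4 in the frame of cup0 between 0.04 and 0.0495 m or z of cup4 in the frame of cup0 between 0.055 and 0.0645 m) and value of joint lid below 0.05 rad and horizontal distance between pole and rest below 0.04 m and z of pole in the frame of rest between 0.045 and 0.063 m and angle between the x axis of pole and the x axis of rest, either way round below 0.25 rad and angle between pole's own z axis and vertical below 0.15 rad and linear speed of pole below 0.02 m/s); the robot touches nothing.
It fails at once if the fingers or the arm touch the lid (contact force between lid and the fingers above 1.5 N or contact force between lid and the arm above 1.5 N).
It fails at once if the jar is shifted (distance of jar from where it was at the start of the episode above 0.04 m).
It fails at once if the folder is shifted (distance of folder from where it was at the start of the episode above 0.04 m).
It fails at once if the case is shifted (distance of case from where it was at the start of the episode above 0.04 m).
Of cup1, cup2, cup3, cup4 only 2 to 4 are there at a start; the rules pass over those that are not, and their reading is None.
At some moment in a run one of cup1, cup2, cup3, cup4 may be knocked a few centimetres aside while the robot is not near it.
It also fails if it takes over 210 s, if anything falls off the work surface, if the arm or the gripper's body presses on something with over 40 N, if the wrist force passes 120 N, or if a joint passes its speed limit or range.

ROBOT

A 6-joint arm with a two-finger parallel gripper is mounted at the origin on the work surface. World frame = base frame: x ahead of the robot, y to its left, z up, the work surface at z = 0. Lengths are in m, angles in rad, forces in N, time in s.
With the tool pointing down it reaches from about 0.375 to 0.9 m from the base axis. Payload 3.1 kg.
Tool frame: the origin (TCP) lies on the mounting face of the last link; the fingertips stand 182 mm ahead of it and the grasp point (between the pads) lies 164 mm ahead of it; z points along the fingers, y is the direction in which the jaws open and shut (so a half turn about z gives the same grasp; the last joint's range is limited). The gripper opens to 87 mm and grips with 3 to 60 N. Pads are 19 mm wide; open, the fingers measure 117 mm over their backs; the gripper's body (75 mm by 190 mm) begins 51 mm behind the grasp point.
Start: joints at [-1.351, 0.527, 1.433, -0, 1.181, -0.178], TCP at [0.243, -0.576, 0.405] pointing down, gripper open.
Joint ranges: [-3.08, 3.08], [-0.75, 2.2], [0.22, 2.44], [-1.43, 4.57], [0, 2.65], [-2.85, 2.85]. Speed limits (rad/s): [2.79, 2.79, 3.14, 3.14, 3.14, 3.14].

INTERFACE

Orientations are given as a unit quaternion [x, y, z, w].
In Python, from rig import robot, camera, camera_model gives the robot as it stands.
- The arm moves only by the tool drive_tool, never from a script. Its argument "plan" is a list that holds one entry, the list of rows, each a list of 6 numbers: the shift along the world's x, y, z in units of 2.5 cm (1.0 is 2.5 cm), then the turn, a rotation vector about the world's x, y, z in units of 6 degrees (1.0 is 6 degrees). A call has 1 to 8 rows; each row shifts and turns the commanded pose from where the row before left it; what a row does not reach is not made up. A row lasts 1/8 s, in which the tool goes at most 62.5 mm and 10.7 degrees, less where a joint would pass 70% of its speed; a pose out of reach is approached as far as the arm can. A call with a number of a shift or a turn outside -1 to 1 is refused whole. A call with a gripper value outside its range is refused whole. "grip" is the closure, from 0 (fully open) to 1 (shut), set as the call begins (left out, the last holds). The fingers move at their own pace and stop on an object; "force" is the grip in N (left out, the last holds). Time passes only in rows, so rows that do not move let the fingers close. It gives the time, the measured TCP pose, the force and the opening at its end, in the units of the state.
- robot.get_obs(): the state, without advancing time (a new reading comes with each control period).
- camera(name): name is "side" or "top"; returns the picture (384x512x3 uint8, red, green, blue); there is no depth.
- camera_model(name): a dict with "K" (3x3 intrinsics, pixels), "k1" (the pictures are not rectified: a ray, as slopes to the right and down, at radius r is drawn at 1 + k1 r^2 times it, then the intrinsics apply), "world_to_cam" (4x4, takes a point from world to camera coordinates). Camera axes: x right, y up, looking along -z (the intrinsics and any distortion apply to the point x, -y, -z); pixel columns grow to the right and rows downward; lengths in m; the calibration is good to about 2 mm. A picture is of the moment at which its call begins. camera_model takes no time and is no camera call.
- robot.hand_in(): hands the job in, once; it reports no verdict.
The state is a dict: "time": time; "q": joint angles; "joint_velocities": joint speeds; "joint_torque": joint torques, N m; "position": TCP position; "tool_rot": TCP orientation; "ft_force": force on the tool from outside, world axes, zero at the start; "moment": the same for the moment, N m; "grip_width": finger opening in m.
Only numpy, scipy, OpenCV 4.12 (cv2) and the standard library are available. Lean on these libraries where they do the work, as an engineer would, in place of code of your own. Each camera call takes 0.05 s, during which the arm holds its last target.

## Working session

There is one attempt and no reset: what is moved stays moved. The work goes in short steps, Python scripts to look and compute and a tool call to move; the robot and the scene stay as the last step left them, time stands still between calls to the robot, and variables do not carry over. Pictures are saved under pics/ and viewed, and the job is handed in when it is done.

Besides the shell and the picture viewer there is one more tool, called after "Call:" as name(argument=value, ...) on one line, values as JSON. drive_tool: Moves the arm, as the interface text tells. Shifts and turns lie within -1 to 1; 1 stands for 2.5 cm of shift or 6 degrees of turn. Its arguments: {"type":"object","properties":{"plan":{"type":"array","items":{"type":"array","items":{"type":"array","items":{"type":"number","minimum":-1,"maximum":1}}}},"grip":{"type":"number"},"force":{"type":"number"}},"required":["plan"]}

```bash
ls; mkdir -p pics; python3 - <<'E'
from rig import robot,camera,camera_model
import cv2
for n in("side","top"):
    im=camera(n); cv2.imwrite(f"pics/{n}0.png",cv2.cvtColor(im,cv2.COLOR_RGB2BGR))
    m=camera_model(n); print(n,m)
o=robot.get_obs();print(o)
E
```

```text
pics
side {'K': array([[348.54412786,   0.        , 262.85422475],
       [  0.        , 348.54412786, 188.21514285],
       [  0.        ,   0.        ,   1.        ]]), 'k1': 0.021856395764859232, 'world_to_cam': array([[-0.99314356,  0.11687307, -0.00256048,  0.53489861],
       [-0.09867875, -0.82638937,  0.55438535,  0.06222233],
       [ 0.06267677,  0.5508369 ,  0.83225617, -1.26359582],
       [ 0.        ,  0.        ,  0.        ,  1.        ]])}
top {'K': array([[473.973717  ,   0.        , 260.22018826],
       [  0.        , 473.973717  , 190.69726052],
       [  0.        ,   0.        ,   1.        ]]), 'k1': -0.0057171546910733785, 'world_to_cam': array([[-0.01467877, -0.99978721, -0.01449387,  0.06894105],
       [ 0.98083571, -0.01721401,  0.19407471, -0.55305444],
       [-0.19428291, -0.01136733,  0.98087967, -1.3482582 ],
       [ 0.        ,  0.        ,  0.        ,  1.        ]])}
{'time': 0.1, 'q': array([-1.35050199e+00,  5.28386105e-01,  1.43374946e+00, -3.93371807e-06,
        1.18138498e+00, -1.78494519e-01]), 'joint_velocities': array([-7.84105604e-04, -2.20032764e-03, -3.02518980e-03,  7.31011060e-05,
        1.21175898e-04,  1.28162305e-03]), 'joint_torque': array([-1.11921811e-04, -4.40983987e+01, -1.77151215e+01,  6.34029577e-02,
        5.33974310e-02, -4.71243345e-05]), 'position': array([ 0.24265315, -0.57565098,  0.40386907]), 'tool_rot': array([ 9.80186103e-01,  1.98076435e-01, -2.19634750e-05, -9.63700844e-04]), 'ft_force': array([-0.78423066, -0.04813797, -0.43913126]), 'moment': array([ 0.02450956,  0.0133444 , -0.02502269]), 'grip_width': 0.08707920178170324}
```

View pics/side0.png

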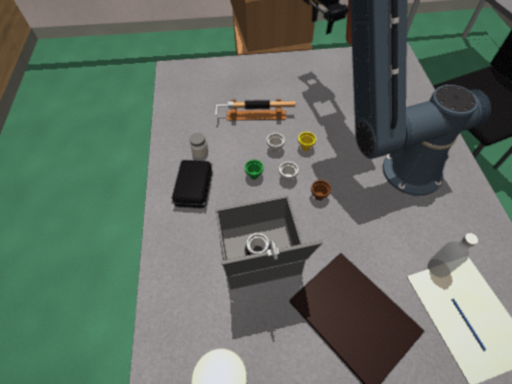

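View pics/top0.png

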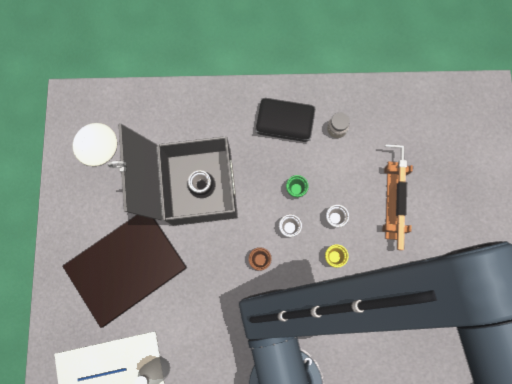

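Candidates in the top view:
- White table cups: (290,226) and (337,216).
- cup0: the white cup in the bin at (199,182).
- Look-alikes to avoid: green (297,187), yellow (337,256), brown (260,259). The white disc at (95,145) is no cup.

The arm hides part of the table, so I'll recheck for more cups once it has moved.

```bash
cat > h.py <<'E'
import numpy as np,cv2
from rig import robot,camera,camera_model
M={n:camera_model(n) for n in("side","top")}
def grab(n,name=None):
    im=cv2.cvtColor(camera(n),cv2.COLOR_RGB2BGR)
    if name: cv2.imwrite(f"pics/{name}.png",im)
    return im
def crop(im,box,s,name):
    x0,y0,x1,y1=box; cv2.imwrite(f"pics/{name}.png",cv2.resize(im[y0:y1,x0:x1],None,fx=s,fy=s,interpolation=cv2.INTER_CUBIC))
def ray(n,px):
    m=M[n]; K=np.asarray(m["K"]);T=np.asarray(m["world_to_cam"])
    u=cv2.undistortPoints(np.array([[px]],float),K,np.array([m["k1"],0,0,0.]))[0,0]
    d=T[:3,:3].T@np.array([u[0],-u[1],-1.]); c=-T[:3,:3].T@T[:3,3]
    return c,d/np.linalg.norm(d)
def onz(n,px,z):
    c,d=ray(n,px); return c+d*(z-c[2])/d[2]
def two(pt,ps):
    c1,d1=ray("top",pt);c2,d2=ray("side",ps)
    A=np.stack([d1,-d2],1); t=np.linalg.lstsq(A,c2-c1,rcond=None)[0]
    a=c1+d1*t[0];b=c2+d2*t[1]; return (a+b)/2,np.linalg.norm(a-b)
def proj(n,P):
    m=M[n];T=np.asarray(m["world_to_cam"]);p=T[:3,:3]@np.asarray(P,float)+T[:3,3]
    K=np.asarray(m["K"]);x,y=p[0]/-p[2],-p[1]/-p[2];r=1+m["k1"]*(x*x+y*y)
    return np.array([K[0,0]*x*r+K[0,2],K[1,1]*y*r+K[1,2]])
def circ(n,mask_pts,z):
    """fit circle of outline pixels cast on plane z"""
    P=np.array([onz(n,p,z)[:2] for p in mask_pts])
    A=np.c_[2*P,np.ones(len(P))];s=np.linalg.lstsq(A,(P**2).sum(1),rcond=None)[0]
    return s[:2],np.sqrt(s[2]+s[0]**2+s[1]**2)
E
python3 - <<'E'
from h import *
t=cv2.imread("pics/top0.png");s=cv2.imread("pics/side0.png")
crop(t,(240,140,420,280),4,"t_cups");crop(t,(90,110,250,230),4.9,"t_bin")
crop(s,(200,180,330,290),5,"s_bin");crop(s,(205,85,335,215),4.5,"s_cups")
for n,im in(("top",t),("side",s)):
    hsv=cv2.cvtColor(im,cv2.COLOR_BGR2HSV)
    m=((hsv[...,1]<40)&(hsv[...,2]>165)).astype(np.uint8)
    k,l,st,c=cv2.connectedComponentsWithStats(m)
    for i in range(1,k):
        if st[i,4]>15: print(n,st[i],c[i].round(1))
E
```

```text
top [   26    71   486   313 86903] [257.3 199.2]
top [ 170  153   54   64 2322] [194.6 184.1]
top [355 300   8  12  33] [357.3 306.3]
top [313 306   7  11  27] [315.4 311.6]
top [280 311   6  10  22] [281.8 316.4]
top [ 299  328  172   56 7860] [389.4 357.4]
top [305 358   7   8  31] [308.6 360.4]
side [215 101  18  14  56] [222.5 105.4]
side [266 134   4   9  16] [267.5 138.1]
side [280 134   5  10  19] [282.7 138.8]
side [279 161  13  16  48] [283.5 170.2]
side [293 162   6  12  29] [296.2 168.4]
side [246 233  23  20 117] [257.6 241.3]
side [465 233  13  11 110] [471.4 238. ]
side [272 241   7  13  44] [275. 248.]
side [267 250   4   5  17] [268.8 251.9]
side [ 408  257  104  127 7133] [468.8 320.8]
side [ 191  348   56   36 1624] [219.4 368. ]
```

View pics/t_cups.png

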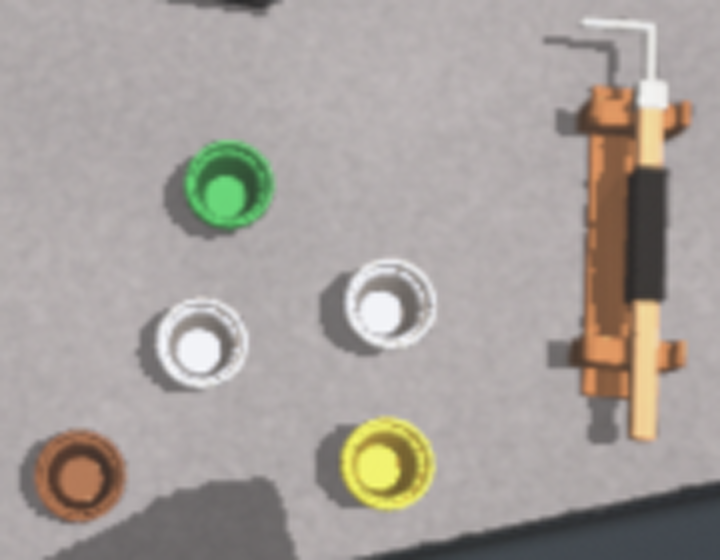

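View pics/t_bin.png

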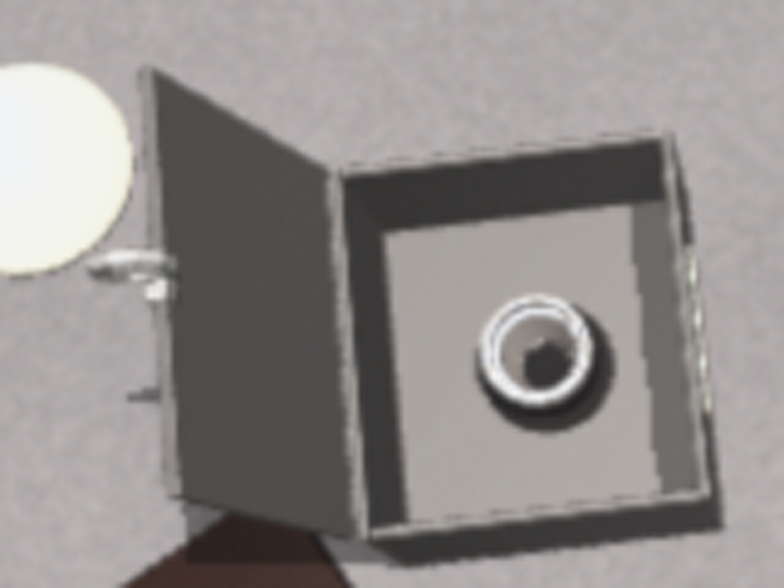

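View pics/s_bin.png

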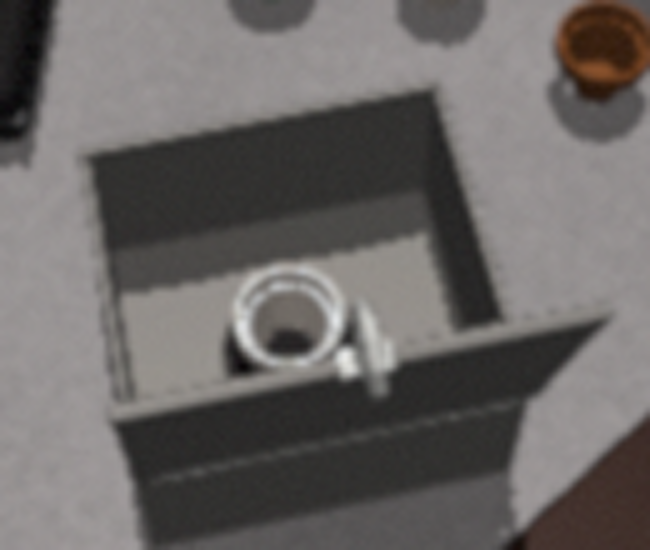

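View pics/s_cups.png

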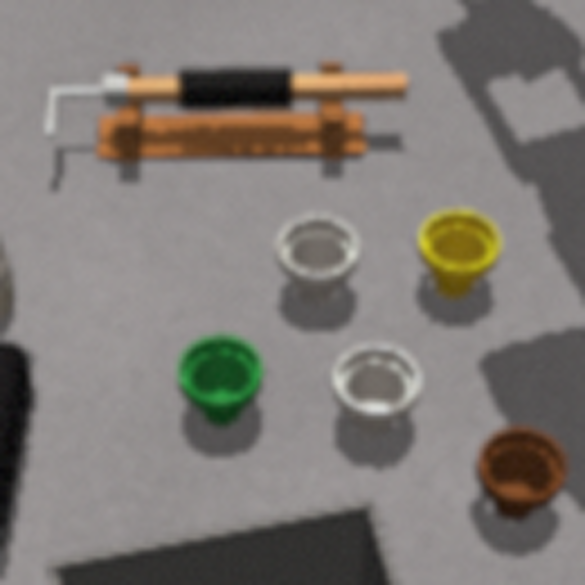

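```bash
cat > meas.py <<'E'
from h import *
def rim(n,im,px,z,R=0.033):
    """radial edge search: white rim outer edge around px"""
    c=onz(n,px,z)[:2]
    g=cv2.GaussianBlur(cv2.cvtColor(im,cv2.COLOR_BGR2GRAY).astype(np.float32),(3,3),0)
    for it in range(3):
        pts=[]
        for a in np.linspace(0,2*np.pi,48,endpoint=False):
            rr=np.arange(0.024,0.042,0.0005)
            q=np.array([proj(n,[c[0]+r*np.cos(a),c[1]+r*np.sin(a),z]) for r in rr]).astype(np.float32)
            v=cv2.remap(g,q[:,0][None],q[:,1][None],cv2.INTER_LINEAR)[0]
            i=np.argmin(np.gradient(v)); pts.append(q[i])
        s,r=circ(n,pts,z)
        P=np.array([onz(n,p,z)[:2] for p in pts]);e=abs(np.hypot(*(P-s).T)-r)
        s,r=circ(n,[p for p,k in zip(pts,e<0.003) if k] ,z) if (e<0.003).sum()>12 else (s,r)
        c=s
    return s.round(4),round(float(r),4),int((e<0.003).sum())
E
python3 - <<'E'
from meas import *
t=cv2.imread("pics/top0.png");s=cv2.imread("pics/side0.png")
print("A",rim("top",t,(290.5,225.75),.056), rim("side",s,(288.5,170),.056))
print("B",rim("top",t,(337.6,216),.056), rim("side",s,(276,140),.056))
print("c0",rim("top",t,(199.4,181.6),.062),rim("side",s,(257.6,242.5),.062))
C=[(335,172),(668,135),(708,495),(362,537)]
W=[onz("top",(x/4.9+90,y/4.9+110),.135) for x,y in C]
for w in W: print("corner",w.round(4))
D=[(90,157),(432,92)]
for x,y in D: print("side corner",onz("side",(x/5+200,y/5+180),.135).round(4))
print("eye",two((133/4.9+90,268/4.9+110),(372/5+200,348/5+180)))
for a,b in[((650,25),(52,90)),((585,20),(50,130)),((655,90),(112,84)),((642,435),(407,80))]:
    print("pole",two((a[0]/4+240,a[1]/4+140),(b[0]/4.5+205,b[1]/4.5+85)))
print("grip top mid",onz("top",(647/4+240,234/4+140),.069).round(4))
E
```

```text
A (array([ 0.4505, -0.0259]), 0.0335, 48) (array([ 0.447 , -0.0251]), 0.0354, 48)
B (array([ 0.4771, -0.1648]), 0.0338, 48) (array([ 0.4737, -0.1639]), 0.0357, 41)
c0 (array([0.5863, 0.2413]), 0.0338, 48) (array([0.5839, 0.2421]), 0.0347, 40)
corner [0.6758 0.3476 0.135 ]
corner [0.6945 0.1536 0.135 ]
corner [0.4821 0.1311 0.135 ]
corner [0.4615 0.3265 0.135 ]
side corner [0.6894 0.1654 0.135 ]
side corner [0.4845 0.1448 0.135 ]
eye (array([0.56229878, 0.39482645, 0.34902021]), np.float64(0.004507750260498215))
pole (array([ 0.68113225, -0.36906928,  0.05336641]), np.float64(0.0038724078494729156))
pole (array([ 0.68549513, -0.32049743,  0.05325116]), np.float64(0.00483742655067161))
pole (array([ 0.62912381, -0.36790015,  0.05615569]), np.float64(0.005723089616404954))
pole (array([ 0.37279981, -0.33831761,  0.05980763]), np.float64(0.007547687889975352))
grip top mid [ 0.5209 -0.3514  0.069 ]
```

Call:
drive_tool(plan=[[[0.6,1,0,0,0,0.76],[0.6,1,0,0,0,0.76],[0.6,1,0,0,0,0.76],[0.6,1,0,0,0,0.76],[0.6,1,0,0,0,0.76],[0.6,1,0,0,0,0.76],[0.6,1,0,0,0,0.76],[0.6,1,0,0,0,0.76]]], grip=0)

```text
time: 1.1
position: [0.363, -0.3749, 0.4044]
tool_rot: [0.868, 0.496, 0.0, -0.0]
ft_force: [-0.4, 1.2, 0.3]
grip_width: 0.0871
```

Call:
drive_tool(plan=[[[0.6,1,0,0,0,0.76],[0.6,1,0,0,0,0.76],[0.6,1,0,0,0,0.76],[0.6,1,0,0,0,0.76],[0.6,1,0,0,0,0.76],[0.5,1,0,0,0,0.76],[0.4,1,0,0,0,0.76],[0,0.4,0,0,0,0.76]]])

```text
time: 2.1
position: [0.4605, -0.1895, 0.4044]
tool_rot: [0.669, 0.744, 0.0, -0.001]
ft_force: [-0.7, 0.7, 0.5]
grip_width: 0.0874
```

Call:
drive_tool(plan=[[[0,0,0,0,0,0],[0,0,0,0,0,0]]])

```text
time: 2.35
position: [0.4602, -0.1913, 0.4047]
tool_rot: [0.671, 0.742, -0.0, 0.0]
ft_force: [-0.8, 0.6, -0.1]
grip_width: 0.0869
```

```bash
python3 - <<'E'
from meas import *
t=grab("top","t1");s=grab("side","s1")
print("A",rim("top",t,(290.5,225.75),.056), rim("side",s,(288.5,170),.056))
print("B",rim("top",t,(337.6,216),.056), rim("side",s,(276,140),.056))
E
```

```text
A (array([ 0.4494, -0.0259]), 0.0333, 46) (array([ 0.4469, -0.0237]), 0.0348, 48)
B (array([ 0.4796, -0.164 ]), 0.031, 20) (array([ 0.4737, -0.1643]), 0.0358, 42)
```

View pics/t1.png

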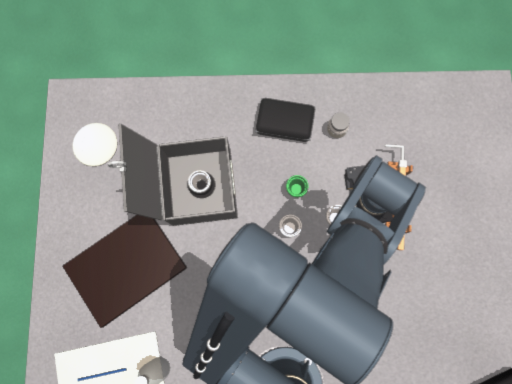

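View pics/s1.png

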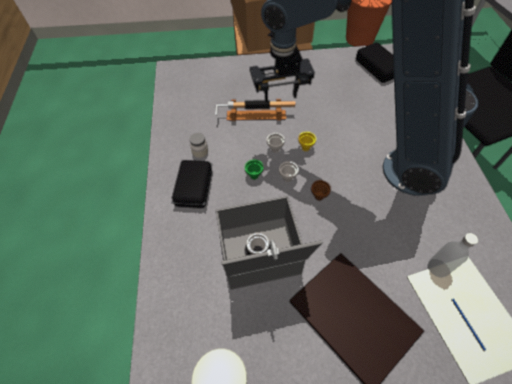

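Call:
drive_tool(plan=[[[0.32,0.54,0,0,0,0],[0.32,0.54,-1,0,0,0],[0,0,-1,0,0,0],[0,0,-1,0,0,0],[0,0,-1,0,0,0],[0,0,-0.6,0,0,0],[0,0,0,0,0,0]]])

```text
time: 3.32
position: [0.4762, -0.1636, 0.2889]
tool_rot: [0.67, 0.742, -0.0, -0.001]
ft_force: [0.7, -0.0, 0.0]
grip_width: 0.0874
```

```bash
python3 - <<'E'
from meas import *
s=grab("side");t=grab("top");crop(s,(220,60,350,190),4.5,"s2");print(robot.get_obs()['position'])
E
```

```text
[ 0.47660979 -0.16395975  0.29019457]
```

View pics/s2.png

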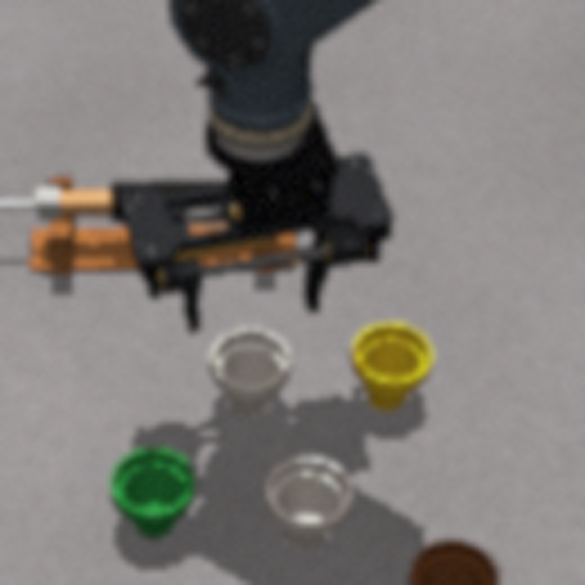

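The open fingers straddle the white cup at (250,370) in the crop. Next I descend and close.

Call:
drive_tool(plan=[[[0,0,-0.9,0,0,0],[0,0,-0.9,0,0,0],[0,0,-0.8,0,0,0],[0,0,0,0,0,0]]])

```text
time: 3.92
position: [0.4763, -0.164, 0.2246]
tool_rot: [0.67, 0.742, -0.0, -0.0]
ft_force: [-0.1, 0.0, 0.0]
grip_width: 0.0869
```

Call:
drive_tool(plan=[[[0,0,0,0,0,0],[0,0,0,0,0,0],[0,0,0,0,0,0],[0,0,0,0,0,0]]], grip=1, force=15)

```text
time: 4.42
position: [0.4764, -0.1641, 0.2254]
tool_rot: [0.67, 0.742, 0.0, 0.001]
ft_force: [-0.6, -0.4, 5.0]
grip_width: 0.0647
```

Call:
drive_tool(plan=[[[0,0,0.3,0,0,0],[0,0,1,0,0,0],[0,0,1,0,0,0],[0,0,1,0,0,0],[0,0,1,0,0,0],[0,0,1,0,0,0],[0,0,1,0,0,0],[0,0,0.7,0,0,0]]])

```text
time: 5.42
position: [0.476, -0.1637, 0.401]
tool_rot: [0.67, 0.742, 0.0, 0.0]
ft_force: [0.4, 0.5, -2.0]
grip_width: 0.0645
```

```bash
python3 - <<'E'
from meas import *
s=grab("side");crop(s,(220,10,350,150),4,"s3");o=robot.get_obs();print(o['position'],o['grip_width'],o['ft_force'])
E
```

```text
[ 0.47651581 -0.16396381  0.402872  ] 0.06452545506515651 [ 0.65336514 -0.77349189  0.28557508]
```

View pics/s3.png

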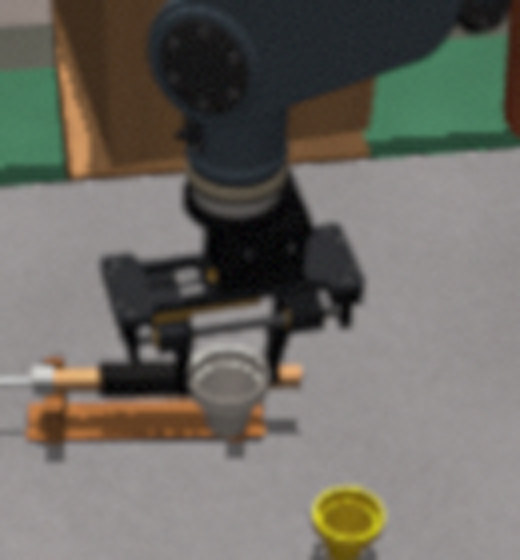

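Call:
drive_tool(plan=[[[0.3,1,0,0,0,0],[0.3,1,0,0,0,0],[0.3,1,0,0,0,0],[0.3,1,0,0,0,0],[0.3,1,0,0,0,0],[0.3,1,0,0,0,0],[0.3,1,0,0,0,0],[0.3,1,0,0,0,0]]])

```text
time: 6.48
position: [0.536, 0.037, 0.3992]
tool_rot: [0.67, 0.742, -0.0, -0.001]
ft_force: [0.1, -0.9, -1.5]
grip_width: 0.0645
```

Call:
drive_tool(plan=[[[0.3,1,0,0,0,0],[0.3,1,0,0,0,0],[0.3,1,0,0,0,0],[0.3,1,0,0,0,0],[0.3,1,0,0,0,0],[0.3,1,0,0,0,0],[0.16,1,0,0,0,0],[0,0.72,0,0,0,0]]])

```text
time: 7.48
position: [0.585, 0.2301, 0.399]
tool_rot: [0.67, 0.742, -0.001, -0.0]
ft_force: [0.4, -0.3, -0.6]
grip_width: 0.0647
```

Call:
drive_tool(plan=[[[0,0.5,0,0,0,0],[0,0,0,0,0,0]]])

```text
time: 7.72
position: [0.5849, 0.2421, 0.3995]
tool_rot: [0.67, 0.742, -0.0, -0.0]
ft_force: [0.2, -0.8, -1.0]
grip_width: 0.0643
```

```bash
python3 - <<'E'
from meas import *
s=grab("side");t=grab("top");crop(s,(180,60,340,300),2.5,"s4");crop(t,(90,110,290,260),4,"t4");o=robot.get_obs();print(o['position'],o['grip_width'],o['ft_force'])
print(rim("top",t,(199.4,181.6),.062))
E
```

```text
[0.58508724 0.24114791 0.39964909] 0.06443791613720161 [-0.98273799 -0.09874409 -0.46493123]
(array([0.584 , 0.2403]), 0.0327, 19)
```

View pics/s4.png

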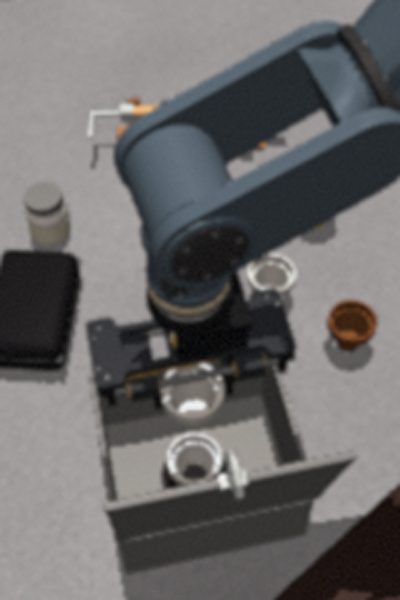

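View pics/t4.png

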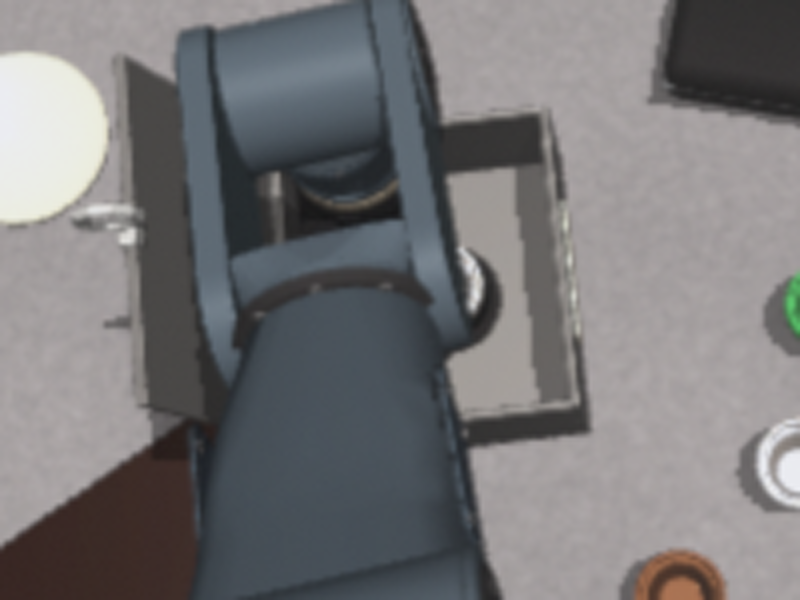

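```bash
python3 - <<'E'
from meas import *
s=grab("side")
print("held",rim("side",s,(257.2,216),.2315)); print("c0 side",rim("side",s,(257.6,242.5),.062))
E
```

```text
held (array([0.5832, 0.2434]), 0.0333, 27)
c0 side (array([0.5838, 0.2424]), 0.0346, 35)
```

Call:
drive_tool(plan=[[[0,0,-1,0,0,0],[0,0,-1,0,0,0],[0,0,-1,0,0,0],[0,0,-1,0,0,0],[0,0,-0.8,0,0,0],[0,0,-0.6,0,0,0],[0,0,-0.4,0,0,0],[0,0,0,0,0,0]]])

```text
time: 8.88
position: [0.5852, 0.2413, 0.2542]
tool_rot: [0.67, 0.742, -0.0, -0.0]
ft_force: [-0.1, -0.0, -1.2]
grip_width: 0.0646
```

Call:
drive_tool(plan=[[[0,0,-0.2,0,0,0],[0,0,0,0,0,0]]])

```text
time: 9.12
position: [0.5852, 0.2416, 0.25]
tool_rot: [0.67, 0.742, 0.0, 0.0]
ft_force: [-0.5, 0.1, -0.3]
grip_width: 0.0645
```

```bash
python3 - <<'E'
from meas import *
s=grab("side");crop(s,(200,160,330,300),4,"s5");o=robot.get_obs();print(o['position'],o['ft_force'],rim("side",s,(257.5,236),.081))
E
```

```text
[0.58529909 0.24164956 0.25009217] [-0.2161621  -0.32333491 -1.2516525 ] (array([0.5863, 0.2318]), 0.0352, 19)
```

View pics/s5.png

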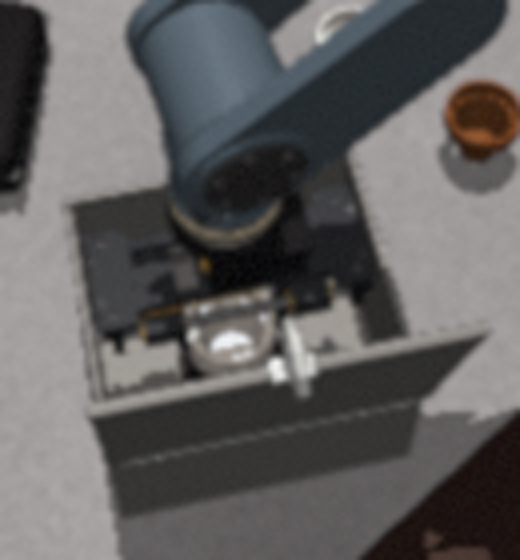

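Call:
drive_tool(plan=[[[0,0,0,0,0,0],[0,0,0,0,0,0],[0,0,0,0,0,0],[0,0,0,0,0,0]]], grip=0)

```text
time: 9.68
position: [0.5852, 0.2416, 0.2498]
tool_rot: [0.67, 0.742, 0.0, 0.0]
ft_force: [-0.0, -0.7, -0.4]
grip_width: 0.086
```

Call:
drive_tool(plan=[[[0,0,0.5,0,0,0],[0,0,1,0,0,0],[0,0,1,0,0,0],[0,0,1,0,0,0],[0,0,1,0,0,0],[0,0,1,0,0,0],[0,0,0.5,0,0,0]]])

```text
time: 10.55
position: [0.5854, 0.2417, 0.4022]
tool_rot: [0.67, 0.742, 0.001, 0.001]
ft_force: [-0.2, -0.5, 0.5]
grip_width: 0.0869
```

Call:
drive_tool(plan=[[[-0.7,-1,0,0,0,0],[-0.7,-1,0,0,0,0],[-0.7,-1,0,0,0,0],[-0.7,-1,0,0,0,0],[-0.7,-1,0,0,0,0],[-0.7,-1,0,0,0,0],[-0.7,-1,0,0,0,0],[-0.5,-1,0,0,0,0]]])

```text
time: 11.55
position: [0.4492, 0.0409, 0.3998]
tool_rot: [0.67, 0.742, -0.0, -0.0]
ft_force: [0.1, -0.1, 0.1]
grip_width: 0.0871
```

```bash
python3 - <<'E'
from meas import *
s=grab("side","s6f");t=grab("top","t6f");crop(s,(200,160,330,300),4,"s6");crop(t,(90,110,290,260),4,"t6");o=robot.get_obs();print(o['position'],o['ft_force'])
print("stack",rim("side",s,(257.5,236),.077),rim("top",t,(199.4,181),.077));print("A",rim("side",s,(288.5,170),.056))
E
```

```text
[0.44898048 0.04025047 0.39972728] [ 0.88902169  0.57260877 -0.34917196]
stack (array([0.5841, 0.2433]), 0.034, 48) (array([0.5867, 0.2421]), 0.034, 47)
A (array([ 0.447 , -0.0247]), 0.0353, 47)
```

View pics/s6.png

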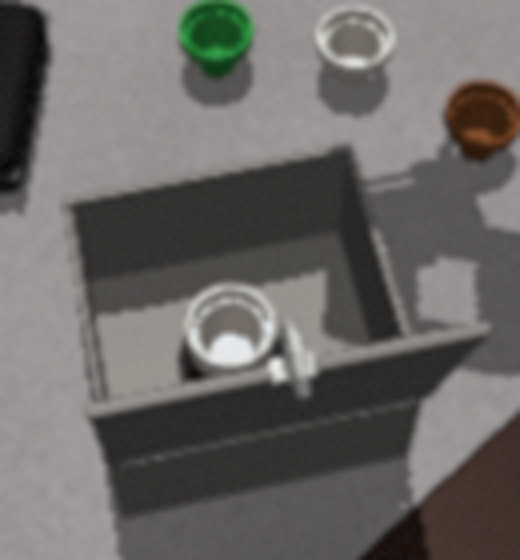

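View pics/t6.png

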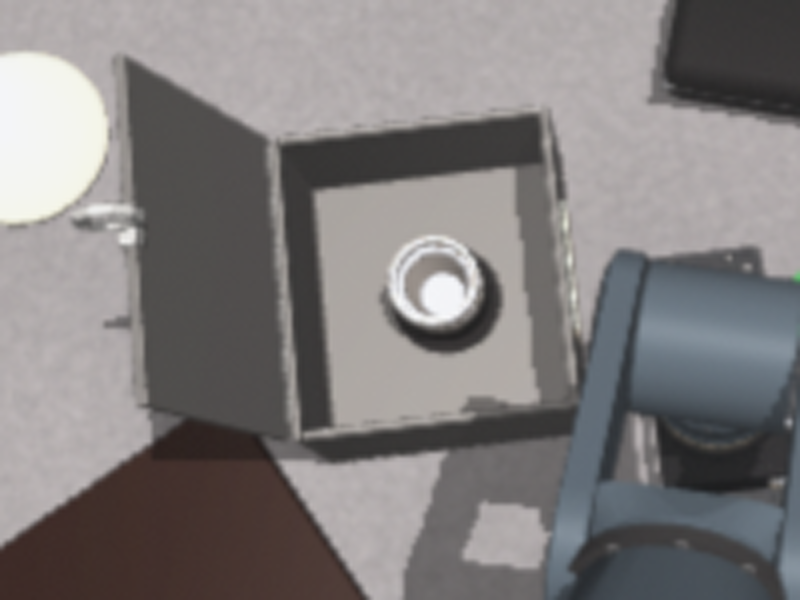

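View pics/s6f.png

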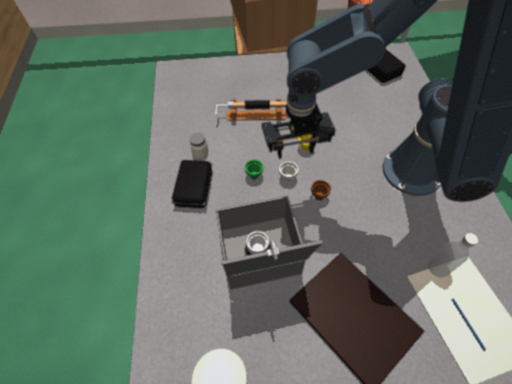

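The first cup is seated: both views agree with the rim at 77 mm. Cup A, side view (289,169), has not moved, so I go to it.

Call:
drive_tool(plan=[[[0,-1,0,0,0,0],[0,-1,0,0,0,0],[0,-0.6,-0.4,0,0,0],[0,0,-1,0,0,0],[0,0,-1,0,0,0],[0,0,-1,0,0,0],[0,0,-1,0,0,0],[0,0,0,0,0,0]]])

```text
time: 12.65
position: [0.4497, -0.0229, 0.2879]
tool_rot: [0.67, 0.742, -0.001, -0.002]
ft_force: [0.7, -0.4, 0.3]
grip_width: 0.0869
```

```bash
python3 - <<'E'
from meas import *
s=grab("side");crop(s,(220,80,350,210),4,"s7");o=robot.get_obs();print(o['position'])
print("A",rim("side",s,(288.5,170),.056))
E
```

```text
[ 0.45013404 -0.02307474  0.28892983]
A (array([ 0.4477, -0.026 ]), 0.0352, 40)
```

View pics/s7.png

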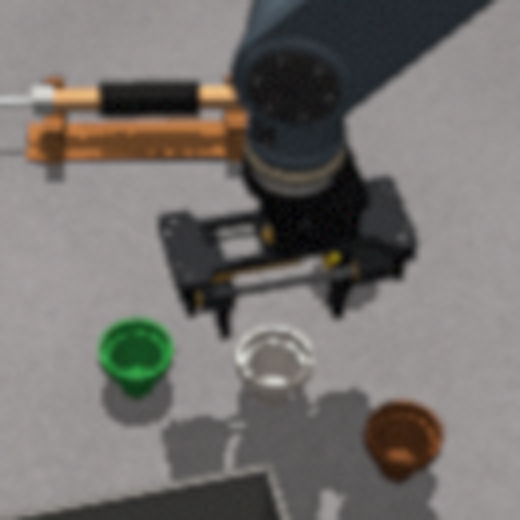

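Call:
drive_tool(plan=[[[0,-0.1,-0.9,0,0,0],[0,0,-0.9,0,0,0],[0,0,-0.78,0,0,0],[0,0,0,0,0,0]]])

```text
time: 13.2
position: [0.4504, -0.0258, 0.2251]
tool_rot: [0.67, 0.742, -0.0, -0.0]
ft_force: [-0.5, 0.8, 0.6]
grip_width: 0.0869
```

Call:
drive_tool(plan=[[[0,0,0,0,0,0],[0,0,0,0,0,0],[0,0,0,0,0,0],[0,0,0,0,0,0]]], grip=1, force=15)

```text
time: 13.7
position: [0.4503, -0.026, 0.2259]
tool_rot: [0.67, 0.742, 0.0, 0.0]
ft_force: [-1.6, -0.1, 6.6]
grip_width: 0.0664
```

Call:
drive_tool(plan=[[[0,0,0.3,0,0,0],[0,0,1,0,0,0],[0,0,1,0,0,0],[0,0,1,0,0,0],[0,0,1,0,0,0],[0,0,1,0,0,0],[0,0,1,0,0,0],[0,0,0.7,0,0,0]]])

```text
time: 14.7
position: [0.4499, -0.0258, 0.4016]
tool_rot: [0.67, 0.742, 0.0, 0.0]
ft_force: [0.3, 0.1, -1.3]
grip_width: 0.0667
```

Call:
drive_tool(plan=[[[0.5,1,0,0,0,0],[0.5,1,0,0,0,0],[0.5,1,0,0,0,0],[0.5,1,0,0,0,0],[0.5,1,0,0,0,0],[0.5,1,0,0,0,0],[0.5,1,0,0,0,0],[0.5,1,0,0,0,0]]])

```text
time: 15.7
position: [0.5501, 0.1749, 0.4002]
tool_rot: [0.67, 0.742, -0.0, -0.0]
ft_force: [0.5, -0.2, -0.8]
grip_width: 0.0667
```

Call:
drive_tool(plan=[[[0.5,1,0,0,0,0],[0.5,1,0,0,0,0],[0.42,0.7,0,0,0,0],[0,0,0,0,0,0],[0,0,0,0,0,0]]])

```text
time: 16.32
position: [0.5851, 0.2411, 0.3999]
tool_rot: [0.67, 0.742, -0.001, -0.0]
ft_force: [0.5, 0.3, -1.1]
grip_width: 0.0665
```

```bash
python3 - <<'E'
from meas import *
s=grab("side");crop(s,(180,110,340,300),3,"s8");o=robot.get_obs();print(o['position'],o['grip_width'])
z=o['position'][2]-.1695
print(z,"held",rim("side",s,proj("side",[.584,.242,z]),z),"stack",rim("side",s,(257.5,236),.077))
E
```

```text
[0.58510406 0.24085732 0.40003243] 0.06653602493587693
0.23053243087466466 held (array([0.5837, 0.2435]), 0.0336, 29) stack (array([0.5838, 0.2422]), 0.0335, 45)
```

View pics/s8.png

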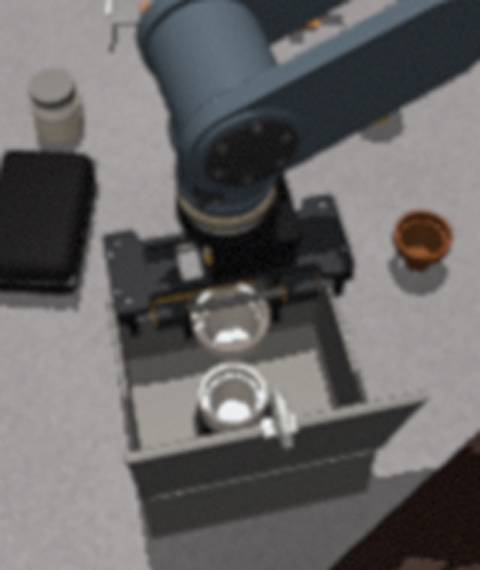

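Call:
drive_tool(plan=[[[0,0,-1,0,0,0],[0,0,-1,0,0,0],[0,0,-1,0,0,0],[0,0,-1,0,0,0],[0,0,-0.8,0,0,0],[0,0,-0.6,0,0,0],[0,0,0,0,0,0],[0,0,0,0,0,0]]])

```text
time: 17.38
position: [0.5861, 0.2414, 0.266]
tool_rot: [0.67, 0.742, 0.001, 0.0]
ft_force: [0.7, -0.1, -1.3]
grip_width: 0.0664
```

Call:
drive_tool(plan=[[[0,0,0,0,0,0],[0,0,0,0,0,0],[0,0,0,0,0,0],[0,0,0,0,0,0]]], grip=0)

```text
time: 17.88
position: [0.5857, 0.2416, 0.2655]
tool_rot: [0.67, 0.742, 0.0, 0.0]
ft_force: [0.3, 0.7, 0.4]
grip_width: 0.0865
```

Call:
drive_tool(plan=[[[0,0,0.5,0,0,0],[0,0,1,0,0,0],[0,0,1,0,0,0],[0,0,1,0,0,0],[0,0,1,0,0,0],[0,0,1,0,0,0],[0,0,0.5,0,0,0]]])

```text
time: 18.75
position: [0.5859, 0.2417, 0.4177]
tool_rot: [0.67, 0.742, 0.001, 0.001]
ft_force: [-0.7, 0.9, -0.1]
grip_width: 0.0868
```

Call:
drive_tool(plan=[[[-0.2,-1,0,0,0,-0.8],[-0.2,-1,0,0,0,-0.8],[-0.2,-1,0,0,0,-0.8],[-0.2,-1,0,0,0,-0.8],[-0.2,-1,0,0,0,-0.8],[-0.2,-1,0,0,0,-0.8],[-0.2,-1,0,0,0,-0.8],[-0.2,-1,0,0,0,-0.8]]])

```text
time: 19.75
position: [0.5453, 0.0408, 0.4152]
tool_rot: [0.878, 0.479, -0.0, -0.0]
ft_force: [-0.3, -0.2, 0.2]
grip_width: 0.0871
```

```bash
python3 - <<'E'
from meas import *
s=grab("side","s9f");t=grab("top","t9f");crop(s,(200,160,330,300),4,"s9");crop(t,(90,110,290,260),4,"t9");o=robot.get_obs();print(o['position'],o['tool_rot'],o['q'].round(2))
for z in(.077,.092,.107):print(z,"stack",rim("side",s,(257.5,233),z),rim("top",t,(199.4,179),z))
E
```

```text
[0.54530862 0.03977331 0.41515884] [ 8.77850118e-01  4.78935141e-01 -5.47770395e-04  1.70741868e-05] [-0.13  0.41  1.62 -0.    1.12  0.44]
0.077 stack (array([0.5835, 0.2347]), 0.0338, 47) (array([0.5906, 0.2451]), 0.0341, 45)
0.092 stack (array([0.5844, 0.2441]), 0.0341, 47) (array([0.5871, 0.2428]), 0.0338, 45)
0.107 stack (array([0.585 , 0.2516]), 0.0334, 48) (array([0.5837, 0.2405]), 0.0334, 46)
```

View pics/s9.png

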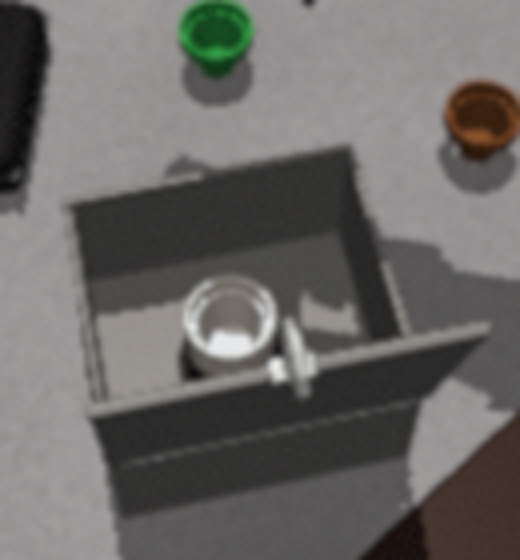

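View pics/t9f.png

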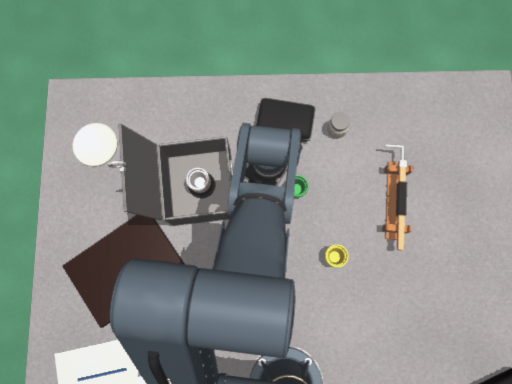

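View pics/s9f.png

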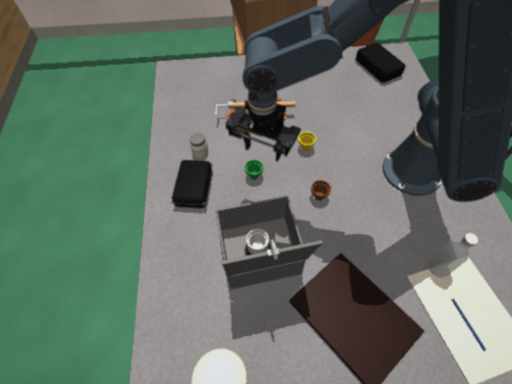

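```bash
python3 - <<'E'
from h import *
t=cv2.imread("pics/t9f.png");s=cv2.imread("pics/s9f.png")
crop(t,(370,130,430,260),4.6,"t_pole")
h=cv2.cvtColor(t,cv2.COLOR_BGR2HSV)
R=np.zeros(t.shape[:2],bool);R[140:255,380:415]=1
blk=(R&(h[...,2]<75)).astype(np.uint8)
k,l,st,c=cv2.connectedComponentsWithStats(blk)
for i in range(1,k):
    if st[i,4]>30:
        p=np.argwhere(l==i)[:,::-1].astype(np.float32);r=cv2.minAreaRect(p);print("blk",st[i],r)
        W=[onz("top",q,.069)[:2].round(4) for q in cv2.boxPoints(r)];print(W,np.mean(W,0))
yel=(R&(h[...,0]<20)&(h[...,1]>80)&(h[...,2]>190)).astype(np.uint8)
k,l,st,c=cv2.connectedComponentsWithStats(yel)
for i in range(1,k):
    if st[i,4]>20: print("stick",st[i],c[i],onz("top",c[i],.063).round(4))
E
```

```text
blk [396 182  10  34 284] ((400.8953552246094, 198.61581420898438), (8.952840805053711, 33.05357360839844), 2.2906100749969482)
[array([ 0.473 , -0.3307]), array([ 0.5704, -0.3414]), array([ 0.5689, -0.3674]), array([ 0.4715, -0.3563])] [ 0.52095 -0.34895]
stick [389 161   8  10  54] [392.12962963 166.24074074] [ 0.6194 -0.3318  0.063 ]
stick [403 166   5  15  31] [405.         171.74193548] [ 0.602  -0.3685  0.063 ]
stick [388 174   3  12  25] [388.72 179.32] [ 0.58   -0.3191  0.063 ]
stick [387 217   9  14  61] [390.32786885 225.75409836] [ 0.4426 -0.3145  0.063 ]
stick [398 216   6  34  76] [399.94736842 238.26315789] [ 0.4061 -0.3396  0.063 ]
stick [403 225   4  10  28] [404.21428571 228.71428571] [ 0.4334 -0.3538  0.063 ]
```

View pics/t_pole.png

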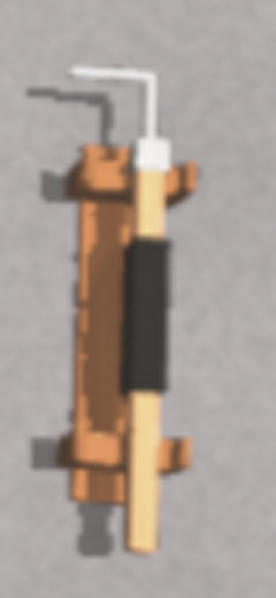

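```bash
python3 - <<'E'
from h import *
f=lambda x,y,z:onz("top",(370+x/4.6,130+y/4.6),z).round(4)
print("stick ends",f(151,172,.063),f(142,546,.063),"grip ends",f(151,240,.069),f(145,390,.069))
print("mid stickline",f(147.4,315,.063), "grip L/R mid",f(124,315,.069),f(168.5,315,.069))
print("hook corner",f(152,77,.054),"tip",f(72,71,.054))
print("saddle far L,R",f(75,178,.05),f(197,180,.05),"near",f(68,450,.05),f(190,453,.05))
print("base left edge",f(82,160,.008),f(72,500,.008))
E
```

```text
stick ends [ 0.6153 -0.3631  0.063 ] [ 0.3762 -0.3401  0.063 ] grip ends [ 0.5694 -0.3581  0.069 ] [ 0.4732 -0.3473  0.069 ]
mid stickline [ 0.522 -0.354  0.063] grip L/R mid [ 0.5212 -0.3375  0.069 ] [ 0.5207 -0.3656  0.069 ]
hook corner [ 0.6813 -0.3711  0.054 ] tip [ 0.6864 -0.3193  0.054 ]
saddle far L,R [ 0.6154 -0.3175  0.05  ] [ 0.6126 -0.3963  0.05  ] near [ 0.4383 -0.3014  0.05  ] [ 0.4352 -0.3782  0.05  ]
base left edge [ 0.6379 -0.334   0.008 ] [ 0.4105 -0.3123  0.008 ]
```

Call:
drive_tool(plan=[[[0,-1,0,0,0,-0.65],[0,-1,0,0,0,-0.65],[0,-1,0,0,0,-0.65],[0,-1,0,0,0,-0.65],[0,-1,0,0,0,-0.65],[0,-1,0,0,0,-0.65],[0,-1,0,0,0,-0.65],[0,-1,0,0,0,-0.65]]])

```text
time: 20.85
position: [0.546, -0.1584, 0.4152]
tool_rot: [0.974, 0.226, 0.0, -0.0]
ft_force: [0.3, 0.4, -0.5]
grip_width: 0.087
```

Call:
drive_tool(plan=[[[0,-1,-0.5,0,0,-0.65],[0,-1,-0.5,0,0,-0.65],[0,-1,-0.5,0,0,-0.65],[0,-1,-0.5,0,0,-0.65],[0,-1,-0.5,0,0,-0.65],[0,-1,-0.5,0,0,-0.65],[0,-1,-0.5,0,0,-0.65],[-0.16,-0.8,-0.5,0,0,-0.65]]])

```text
time: 21.85
position: [0.5417, -0.3555, 0.3143]
tool_rot: [0.999, -0.046, 0.0, 0.0]
ft_force: [0.6, 0.9, 0.9]
grip_width: 0.0869
```

Call:
drive_tool(plan=[[[0,0,0,0,0,0],[0,0,0,0,0,0]]])

```text
time: 22.1
position: [0.5417, -0.3533, 0.3152]
tool_rot: [0.999, -0.044, -0.0, -0.0]
ft_force: [-0.6, 0.4, 0.8]
grip_width: 0.087
```

```bash
python3 - <<'E'
from h import *
from scipy.spatial.transform import Rotation as Ro
s=grab("side");t=grab("top");crop(s,(190,20,330,160),4,"s10");crop(t,(340,110,460,270),3.6,"t10");o=robot.get_obs();print(o['position'],o['q'].round(2))
y=Ro.from_quat(o['tool_rot']).as_matrix();print(np.degrees(np.arctan2(y[1,1],y[0,1])))
E
```

```text
[ 0.5419713  -0.35276931  0.31575308] [-0.75  0.66  1.45  0.    1.03  0.91]
-94.93670424126131
```

View pics/s10.png

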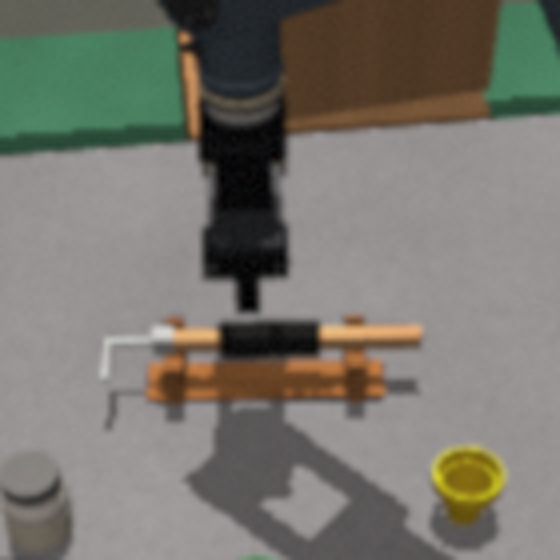

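View pics/t10.png

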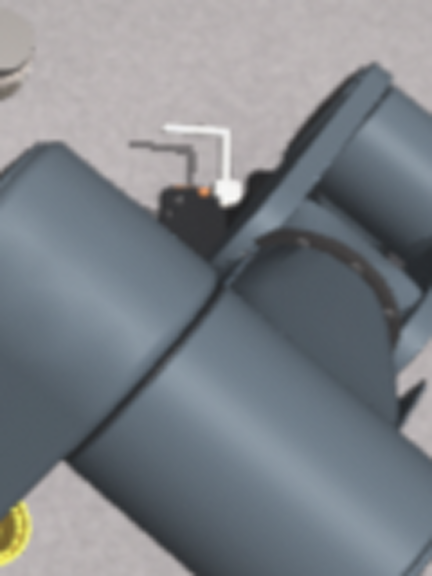

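Call:
drive_tool(plan=[[[0,-0.1,-0.8,0,0,-0.1],[0,0,-0.8,0,0,0],[0,0,-0.8,0,0,0],[0,0,-0.6,0,0,0],[0,0,-0.5,0,0,0],[0,0,-0.4,0,0,0],[0,0,0,0,0,0]]])

```text
time: 23.08
position: [0.5415, -0.3558, 0.2169]
tool_rot: [0.999, -0.049, -0.001, -0.0]
ft_force: [-0.2, 0.1, 0.2]
grip_width: 0.0869
```

```bash
python3 - <<'E'
from h import *
s=grab("side");crop(s,(190,40,330,140),5,"s11");o=robot.get_obs();print(o['position'],o['ft_force'])
E
```

```text
[ 0.54174398 -0.35596484  0.21757994] [-1.05299169 -0.60341321  0.26179174]
```

View pics/s11.png

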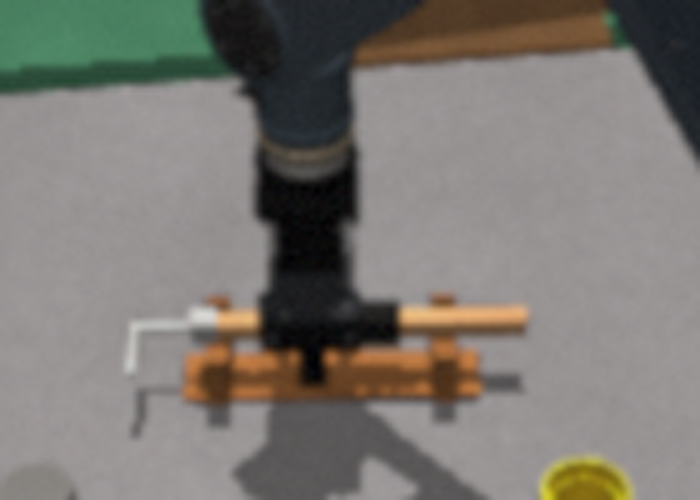

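Call:
drive_tool(plan=[[[0,0,0,0,0,0],[0,0,0,0,0,0],[0,0,0,0,0,0],[0,0,0,0,0,0],[0,0,0,0,0,0],[0,0,0,0,0,0]]], grip=1, force=55)

```text
time: 23.88
position: [0.5417, -0.3559, 0.2177]
tool_rot: [0.999, -0.049, 0.0, -0.0]
ft_force: [0.3, 0.3, -0.1]
grip_width: 0.0348
```

Call:
drive_tool(plan=[[[0,0,0.5,0,0,0],[0,0,1,0,0,0],[0,0,1,0,0,0],[0,0,1,0,0,0],[0,0,1,0,0,0],[0,0,1,0,0,0],[0,0,1,0,0,0],[0,0,0,0,0,0]]])

```text
time: 24.88
position: [0.5421, -0.3562, 0.3831]
tool_rot: [0.999, -0.049, 0.002, 0.002]
ft_force: [0.7, -0.0, -1.4]
grip_width: 0.0234
```

```bash
python3 - <<'E'
from h import *
s=grab("side");t=grab("top");crop(s,(190,10,330,140),5,"s12");crop(t,(340,80,460,270),3,"t12");o=robot.get_obs();print(o['position'],o['ft_force'],o['grip_width'],o['moment'])
E
```

```text
[ 0.54139272 -0.35562199  0.38004703] [ 0.71427827  0.30455961 -1.50906231] 0.023487883611333336 [0.03762515 0.00505015 0.0407117 ]
```

View pics/s12.png

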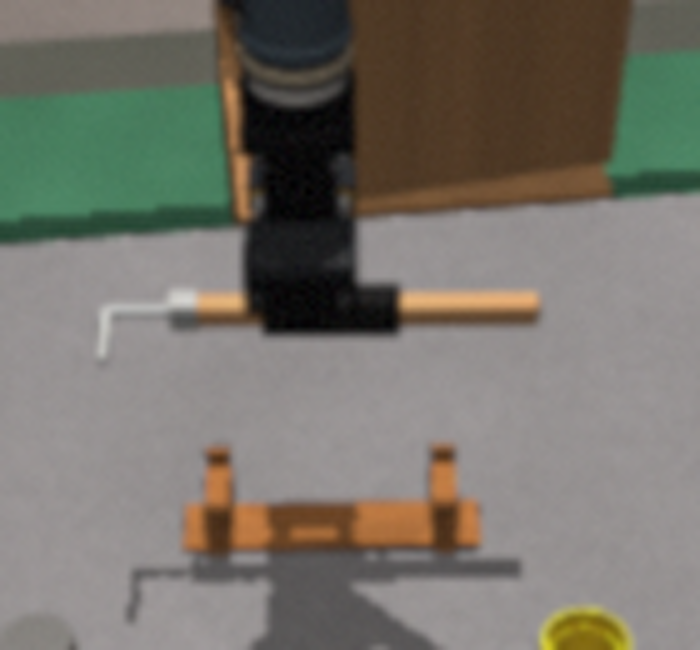

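View pics/t12.png

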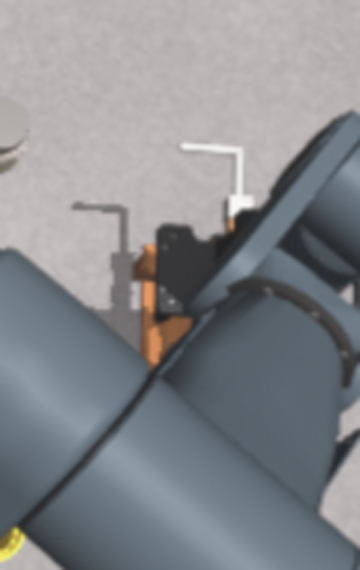

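```bash
python3 - <<'E'
from h import *
a,e=two((420,130),(210.8,71.6));b,f=two((400.7,128.7),(210,81.4));print(a,e,b,f)
E
```

```text
[ 0.68241352 -0.37366846  0.20716608] 0.000555192311417326 [ 0.68731894 -0.32253008  0.20600658] 0.0007888740662158112
```

```bash
python3 - <<'E'
from h import *
c,d=ray("side",(538/5+190,306/5+10))
n=np.array([np.sin(np.radians(5.6)),np.cos(np.radians(5.6)),0]);p=np.array([.5414,-.3556,.2])
q=c+d*(n@(p-c))/(n@d);print(q,np.linalg.norm((q-p)[:2]))
T=M["top"]["world_to_cam"];print(-T[:3,:3].T@T[:3,3]);T=M["side"]["world_to_cam"];print(-T[:3,:3].T@T[:3,3])
E
```

```text
[ 0.37252235 -0.3390414   0.20666779] 0.16968749834073477
[0.28152398 0.04408    1.43081216]
[0.61656923 0.68493984 1.01850986]
```

```bash
python3 - <<'E'
from h import *
t=cv2.imread("pics/t9f.png");s=cv2.imread("pics/s9f.png")
crop(t,(100,145,145,195),14,"t_eye");crop(s,(255,225,300,270),14,"s_eye")
E
```

```text
(no output)
```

View pics/t_eye.png

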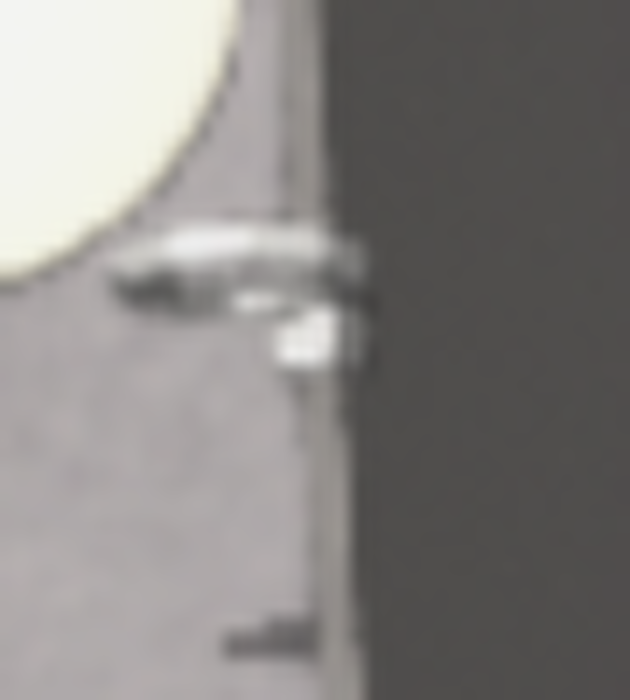

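View pics/s_eye.png

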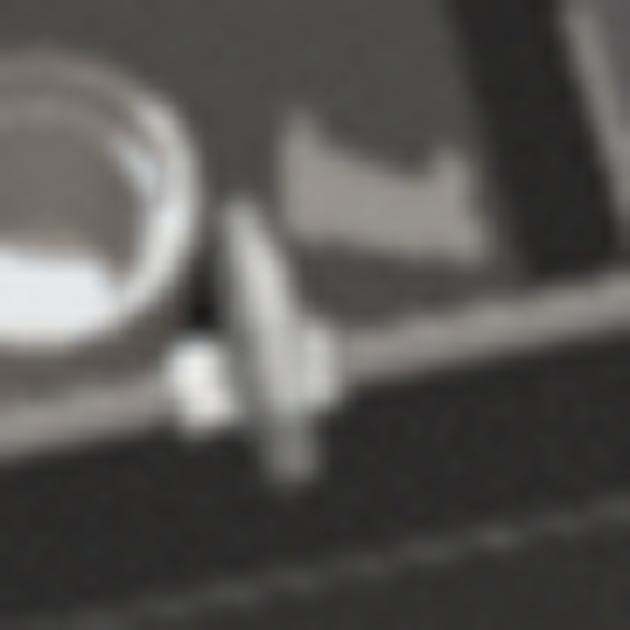

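```bash
python3 - <<'E'
from h import *
p,e=two((117.1,164.1),(273.9,249.4));print(p,e)
a=np.radians(95.8);bx=np.array([np.cos(a),np.sin(a)]);by=np.array([-bx[1],bx[0]])
d=p[:2]-np.array([.5785,.2397]);x=d@bx;y=d@by;print("bin",x,y,"ang",np.arctan2(p[2]-.135,-(x-.1))-np.arctan2(4,224),np.hypot(p[2]-.135,x-.1))
E
```

```text
[0.5634117  0.39468144 0.35005547] 0.004645947388698343
bin 0.15571281537625684 -0.0006507915626590317 ang 1.806430839434888 0.22215483669515868
```

Call:
drive_tool(plan=[[[0.2,1,0.5,0,0,1],[0.2,1,0.5,0,0,1],[0.2,1,0.5,0,0,1],[0.2,1,0.5,0,0,1],[0.2,1,0.5,0,0,1],[0.2,1,0.5,0,0,1],[0.2,1,0.5,0,0,1],[0.2,1,0.5,0,0,1]]])

```text
time: 25.98
position: [0.5815, -0.155, 0.4787]
tool_rot: [0.932, 0.363, -0.001, -0.001]
ft_force: [-0.2, 0.6, -1.2]
grip_width: 0.0236
```

Call:
drive_tool(plan=[[[0.2,1,0.2,0,0,1],[0.2,1,0.2,0,0,1],[0.2,1,0.2,0,0,1],[0.2,1,0.2,0,0,1],[0.2,1,0.2,0,0,1],[0.2,1,0.2,0,0,1],[0.2,1,0.2,0,0,1],[0.2,1,0.2,0,0,1]]])

```text
time: 26.98
position: [0.6217, 0.0449, 0.5183]
tool_rot: [0.703, 0.711, -0.001, -0.002]
ft_force: [0.5, 0.0, -0.8]
grip_width: 0.0237
```

Call:
drive_tool(plan=[[[0.4,0.3,0.05,0,0,0.9],[0.4,0,0,0,0,0],[0.4,0,0,0,0,0],[0.4,0,0,0,0,0],[0,0,0,0,0,0]]])

```text
time: 27.6
position: [0.6625, 0.0509, 0.5209]
tool_rot: [0.671, 0.742, -0.0, -0.0]
ft_force: [0.3, -0.5, -1.2]
grip_width: 0.0235
```

```bash
python3 - <<'E'
from h import *
from scipy.spatial.transform import Rotation as Ro
s=grab("side","s13");t=grab("top","t13");o=robot.get_obs();print(o['position'],o['q'].round(2),o['grip_width'])
y=Ro.from_quat(o['tool_rot']).as_matrix();print(np.degrees(np.arctan2(y[1,1],y[0,1])),y[:,2])
E
```

```text
[0.66172358 0.0512175  0.52123618] [-0.09  0.49  1.18 -0.    1.48 -0.19] 0.02369170883478631
5.769282272453189 [-8.15307078e-04  6.30133794e-05 -9.99999666e-01]
```

View pics/s13.png

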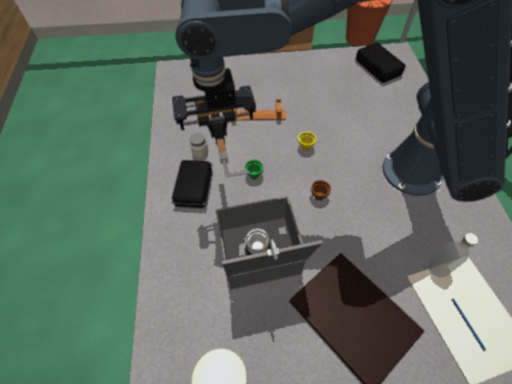

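View pics/t13.png

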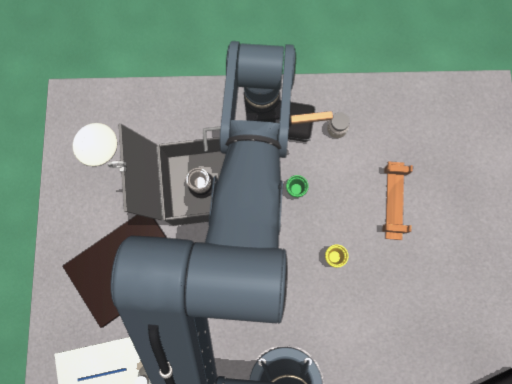

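```bash
python3 - <<'E'
from h import *
t=cv2.imread("pics/t13.png");s=cv2.imread("pics/s13.png")
crop(t,(195,115,245,165),12,"t_h");crop(s,(205,135,265,190),12,"s_h")
E
```

```text
(no output)
```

View pics/t_h.png

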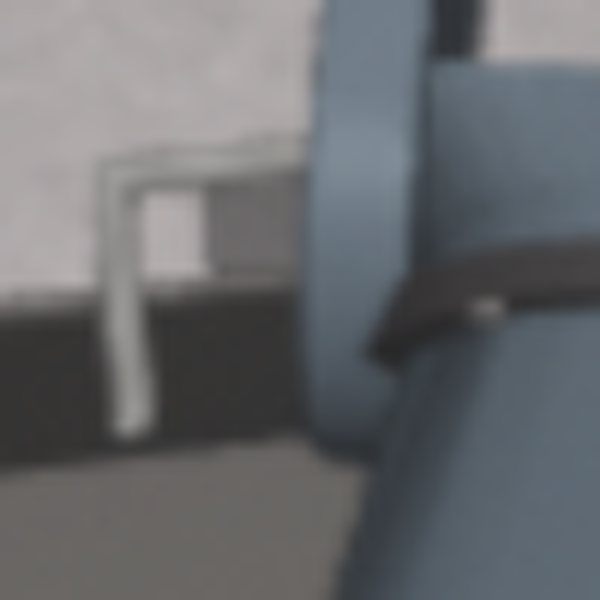

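View pics/s_h.png

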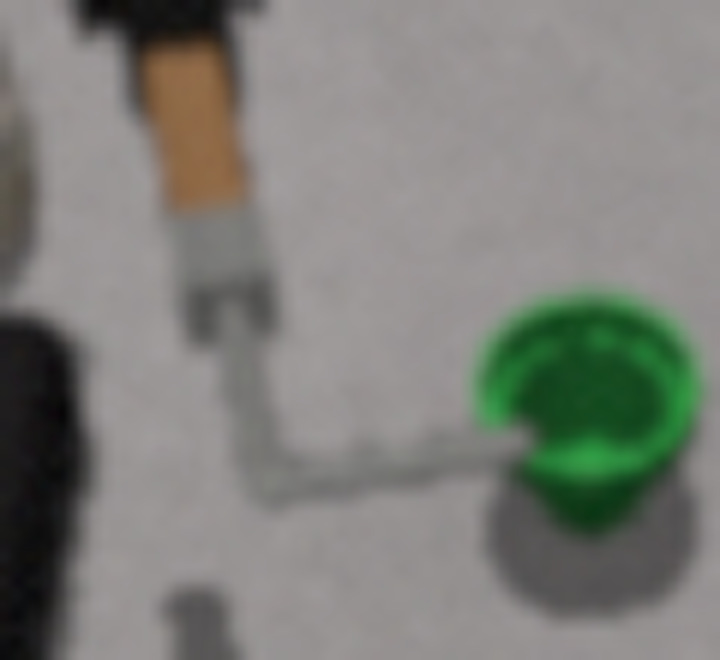

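```bash
python3 - <<'E'
from h import *
a,e=two((204.8,129.3),(227.3,174.8));b,f=two((206,150.8),(249,172.25));print(a,e,b,f,b-a)
h=a+(b-a)/np.linalg.norm(b-a)*.028;print("hook",h, "rel",h-np.array([.6617,.0512,.5212]))
E
```

```text
[0.64763614 0.18842335 0.34306814] 0.004472702831854834 [0.5950121  0.18541851 0.34061707] 0.0038360321532921863 [-0.05262404 -0.00300485 -0.00245108]
hook [0.61971185 0.18682887 0.34176751] rel [-0.04198815  0.13562887 -0.17943249]
```

Call:
drive_tool(plan=[[[0,1,0.33,0,0,0],[0,1,0,0,0,0],[0,1,0,0,0,0],[0,1,0,0,0,0],[0,1,0,0,0,0],[0,1,0,0,0,0],[0,1,0,0,0,0],[0,0.7,0,0,0,0]]])

```text
time: 28.7
position: [0.6616, 0.246, 0.5296]
tool_rot: [0.67, 0.742, -0.0, -0.0]
ft_force: [-0.2, 0.4, -1.5]
grip_width: 0.0234
```

Call:
drive_tool(plan=[[[0,0.5,0,0,0,0],[0,0.3,0,0,0,0],[0,0,0,0,0,0]]])

```text
time: 29.08
position: [0.6618, 0.2643, 0.5296]
tool_rot: [0.67, 0.742, -0.0, 0.0]
ft_force: [-0.0, -0.7, -0.3]
grip_width: 0.0237
```

```bash
python3 - <<'E'
from h import *
t=grab("top","t14");s=grab("side","s14");o=robot.get_obs();print(o['position'],o['ft_force'])
crop(t,(95,130,165,190),10,"t14c");crop(s,(225,200,305,270),9,"s14c")
E
```

```text
[0.66186907 0.26348902 0.52974498] [ 0.65928069 -0.036947   -1.41784575]
```

View pics/t14c.png

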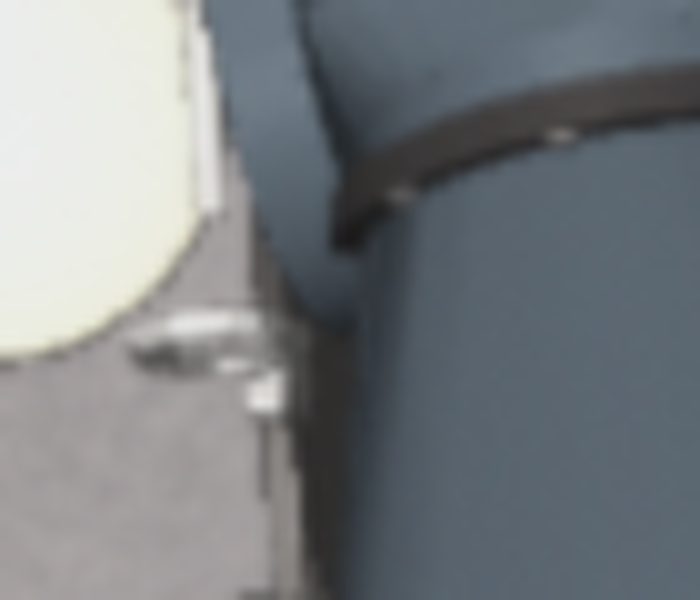

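View pics/s14c.png

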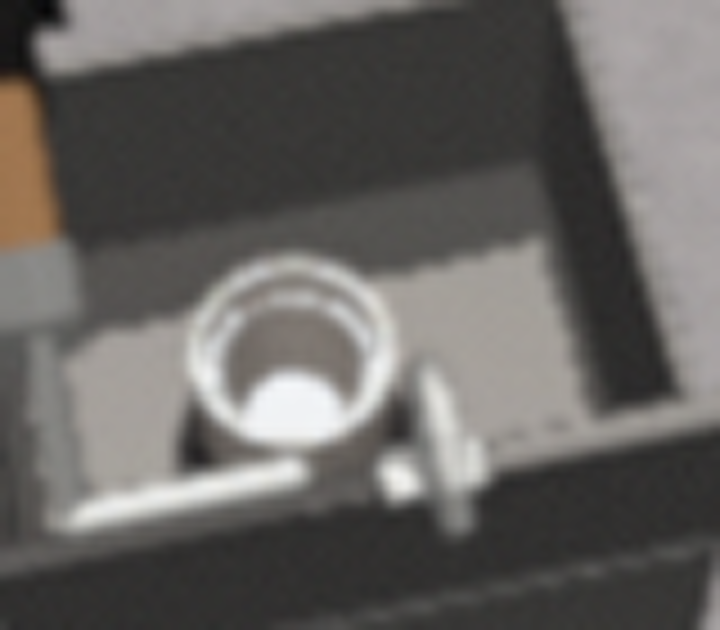

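Call:
drive_tool(plan=[[[-0.4,0,0,0,0,0],[-0.4,-0.04,0,0,0,0],[-0.4,-0.04,0,0,0,0],[-0.3,-0.04,0,0,0,0],[0,0,0,0,0,0]]])

```text
time: 29.8
position: [0.6235, 0.2611, 0.5302]
tool_rot: [0.67, 0.742, 0.0, 0.0]
ft_force: [-1.1, -0.2, -0.6]
grip_width: 0.0235
```

```bash
python3 - <<'E'
from h import *
s=grab("side");t=grab("top");o=robot.get_obs();print(o['position'],o['ft_force'])
crop(s,(225,200,305,270),9,"s15c");crop(t,(95,130,165,190),10,"t15c")
E
```

```text
[0.62421647 0.26109504 0.5299611 ] [ 0.09994867 -0.14737583 -0.30041775]
```

View pics/s15c.png

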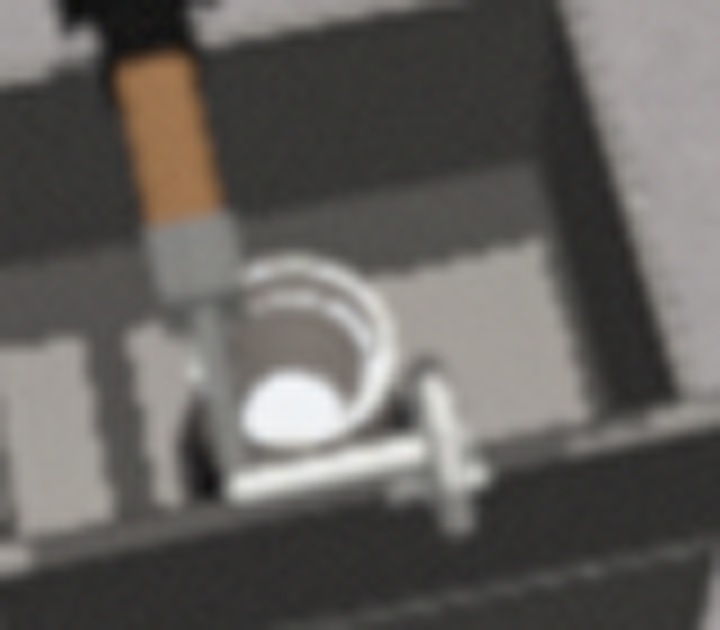

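View pics/t15c.png

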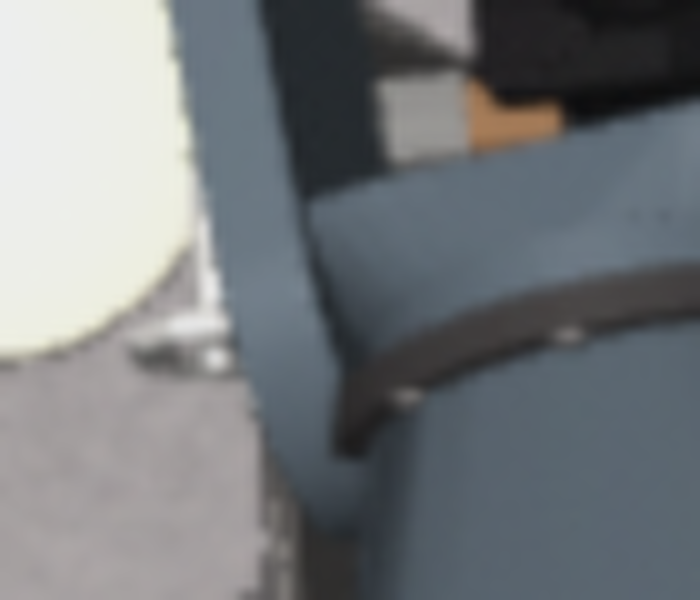

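Call:
drive_tool(plan=[[[-0.3,-0.03,0,0,0,0],[-0.3,-0.03,0,0,0,0],[-0.1,0,0,0,0,0],[0,0,0,0,0,0]]])

```text
time: 30.4
position: [0.6065, 0.2596, 0.5299]
tool_rot: [0.67, 0.742, 0.0, 0.0]
ft_force: [0.5, -0.6, -0.2]
grip_width: 0.0235
```

```bash
python3 - <<'E'
from h import *
s=grab("side");o=robot.get_obs();print(o['position'],o['ft_force'])
crop(s,(225,200,305,270),9,"s16c")
E
```

```text
[0.60668406 0.25960733 0.52991285] [-0.49312435 -0.37894887 -0.93975453]
```

View pics/s16c.png

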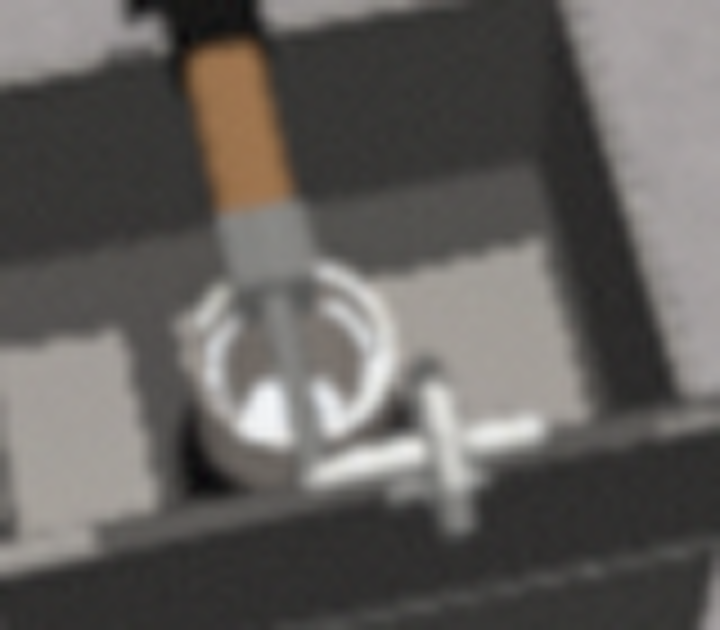

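```bash
cat > arc.py <<'E'
import numpy as np
def rows(p0,p1,n):
    p=np.linspace(p0,p1,n+1);x=.1-.224*np.cos(p);z=.135+.224*np.sin(p)
    b=np.array([-.101,.995]);
    C=np.c_[x*b[0],x*b[1],z]/.025;R=np.diff(C,axis=0)
    acc=np.zeros(3);out=[]
    for r in R:
        q=np.round(r+acc,2);acc=acc+r-q;out.append(list(q)+[0,0,0])
    return out
E
python3 - <<'E'
from arc import rows
import json
R=rows(1.824,-.0,24)
for i in(0,8,16): print(json.dumps([[float(v) for v in r] for r in R[i:i+8]]))
E
```

```text
[[0.07, -0.66, 0.15, 0.0, 0.0, 0.0], [0.07, -0.67, 0.09, 0.0, 0.0, 0.0], [0.06, -0.68, 0.04, 0.0, 0.0, 0.0], [0.07, -0.68, -0.01, 0.0, 0.0, 0.0], [0.07, -0.67, -0.06, 0.0, 0.0, 0.0], [0.07, -0.67, -0.11, 0.0, 0.0, 0.0], [0.07, -0.66, -0.16, 0.0, 0.0, 0.0], [0.06, -0.64, -0.21, 0.0, 0.0, 0.0]]
[[0.06, -0.63, -0.26, 0.0, 0.0, 0.0], [0.07, -0.6, -0.31, 0.0, 0.0, 0.0], [0.05, -0.58, -0.35, 0.0, 0.0, 0.0], [0.06, -0.55, -0.4, 0.0, 0.0, 0.0], [0.05, -0.52, -0.44, 0.0, 0.0, 0.0], [0.05, -0.49, -0.47, 0.0, 0.0, 0.0], [0.05, -0.44, -0.51, 0.0, 0.0, 0.0], [0.04, -0.41, -0.55, 0.0, 0.0, 0.0]]
[[0.04, -0.37, -0.57, 0.0, 0.0, 0.0], [0.03, -0.32, -0.6, 0.0, 0.0, 0.0], [0.03, -0.27, -0.62, 0.0, 0.0, 0.0], [0.02, -0.23, -0.64, 0.0, 0.0, 0.0], [0.02, -0.18, -0.66, 0.0, 0.0, 0.0], [0.01, -0.13, -0.67, 0.0, 0.0, 0.0], [0.01, -0.07, -0.67, 0.0, 0.0, 0.0], [0.0, -0.03, -0.68, 0.0, 0.0, 0.0]]
```

Call:
drive_tool(plan=[[[0.07,-0.66,0.15,0,0,0],[0.07,-0.67,0.09,0,0,0],[0.06,-0.68,0.04,0,0,0],[0.07,-0.68,-0.01,0,0,0],[0.07,-0.67,-0.06,0,0,0],[0.07,-0.67,-0.11,0,0,0],[0.07,-0.66,-0.16,0,0,0],[0.06,-0.64,-0.21,0,0,0]]])

```text
time: 31.45
position: [0.6204, 0.1252, 0.5227]
tool_rot: [0.67, 0.742, 0.0, 0.0]
ft_force: [0.6, 1.9, -2.0]
grip_width: 0.0235
```

```bash
python3 - <<'E'
from h import *
s=grab("side");t=grab("top");o=robot.get_obs();print(o['position'],o['ft_force'],o['moment'])
crop(s,(165,130,345,290),4,"s17c");crop(t,(90,90,290,240),4,"t17c")
E
```

```text
[0.62048743 0.12423172 0.52212114] [ 0.1426384   0.47887851 -1.87824679] [ 0.08342069 -0.05863728  0.01523685]
```

View pics/s17c.png

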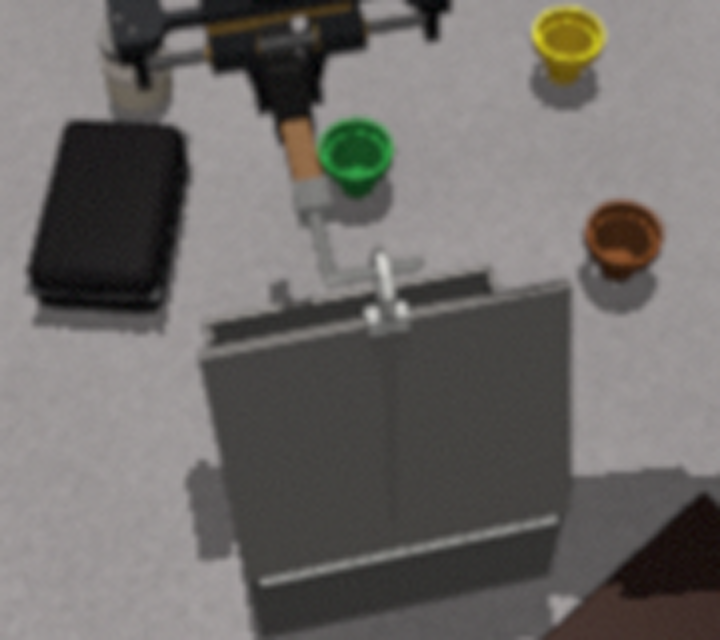

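View pics/t17c.png

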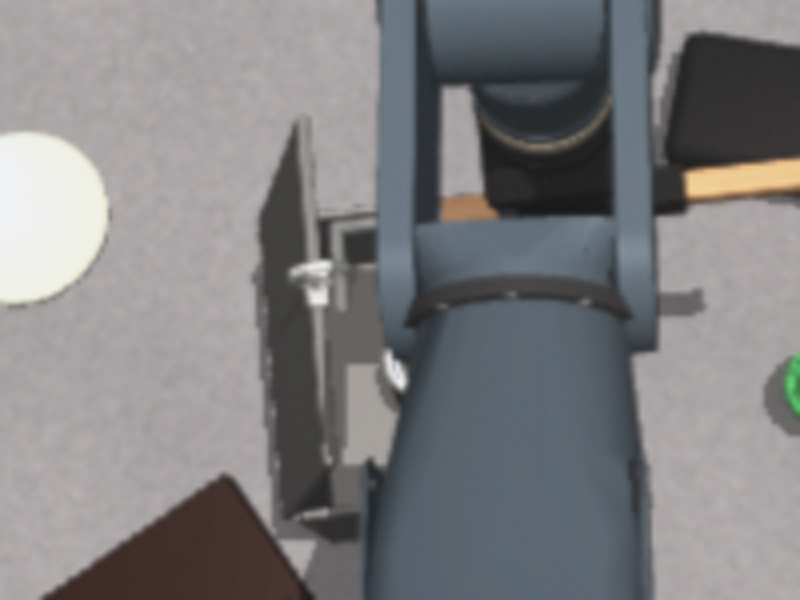

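The lid follows the hook, and the bar still runs through the ring at (385,270) in the side crop.

Call:
drive_tool(plan=[[[0.06,-0.63,-0.26,0,0,0],[0.07,-0.6,-0.31,0,0,0],[0.05,-0.58,-0.35,0,0,0],[0.06,-0.55,-0.4,0,0,0],[0.05,-0.52,-0.44,0,0,0],[0.05,-0.49,-0.47,0,0,0],[0.05,-0.44,-0.51,0,0,0],[0.04,-0.41,-0.55,0,0,0]]])

```text
time: 32.55
position: [0.631, 0.0201, 0.4399]
tool_rot: [0.67, 0.742, -0.0, 0.0]
ft_force: [0.3, 0.6, -0.5]
grip_width: 0.0234
```

```bash
python3 - <<'E'
from h import *
s=grab("side");t=grab("top");o=robot.get_obs();print(o['position'],o['ft_force'],o['moment'])
crop(s,(165,90,345,290),3,"s18c");crop(t,(90,90,290,240),4,"t18c")
E
```

```text
[0.63074657 0.01950248 0.43842587] [ 0.23359807 -0.79781094 -0.84687177] [ 0.00295655 -0.05669019  0.00075886]
```

View pics/s18c.png

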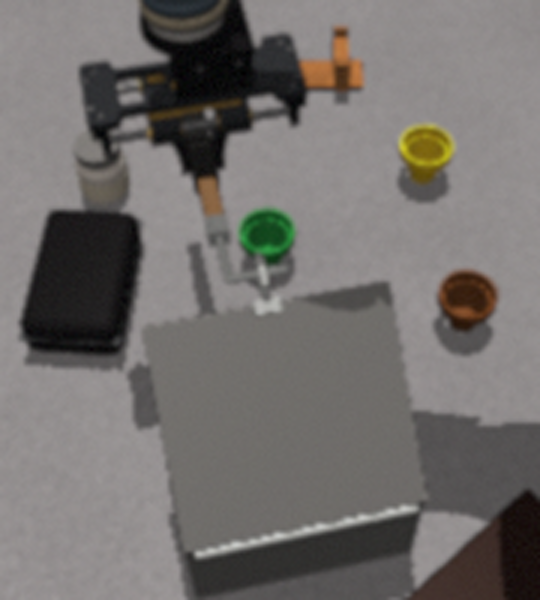

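View pics/t18c.png

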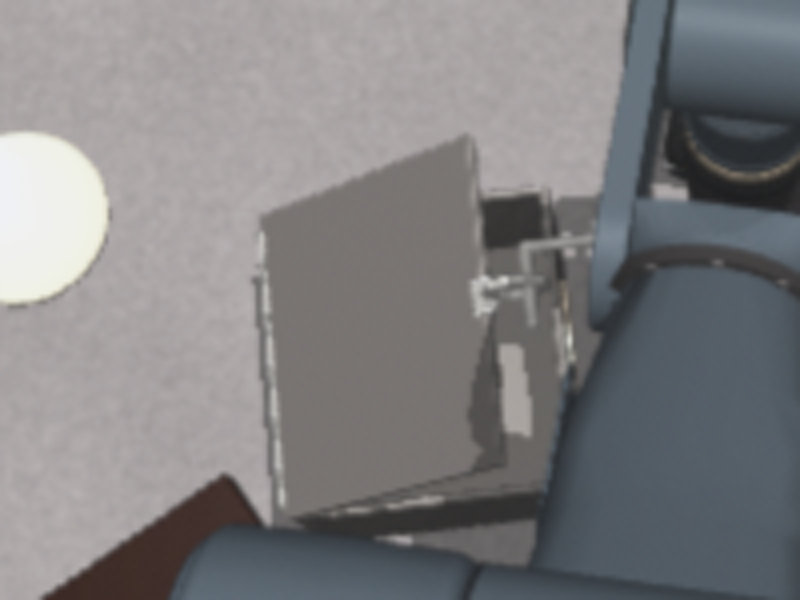

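Call:
drive_tool(plan=[[[0.04,-0.37,-0.57,0,0,0],[0.03,-0.32,-0.6,0,0,0],[0.03,-0.27,-0.62,0,0,0],[0.02,-0.23,-0.64,0,0,0],[0.02,-0.18,-0.66,0,0,0],[0.01,-0.13,-0.67,0,0,0],[0.01,-0.07,-0.67,0,0,0],[0,0,0,0,0,0]]])

```text
time: 33.65
position: [0.6344, -0.0185, 0.3279]
tool_rot: [0.67, 0.742, -0.001, -0.002]
ft_force: [-0.1, -1.2, -1.3]
grip_width: 0.0236
```

```bash
python3 - <<'E'
from h import *
s=grab("side");t=grab("top");o=robot.get_obs();print(o['position'],o['ft_force'],o['moment'])
crop(s,(165,90,345,290),3,"s19c");crop(t,(90,90,290,240),4,"t19c");crop(s,(205,140,285,220),8,"s19d")
E
```

```text
[ 0.63507396 -0.01838094  0.3298202 ] [-0.21769196 -0.02477536 -1.19358206] [ 0.02874167 -0.17823558  0.01409745]
```

View pics/s19c.png

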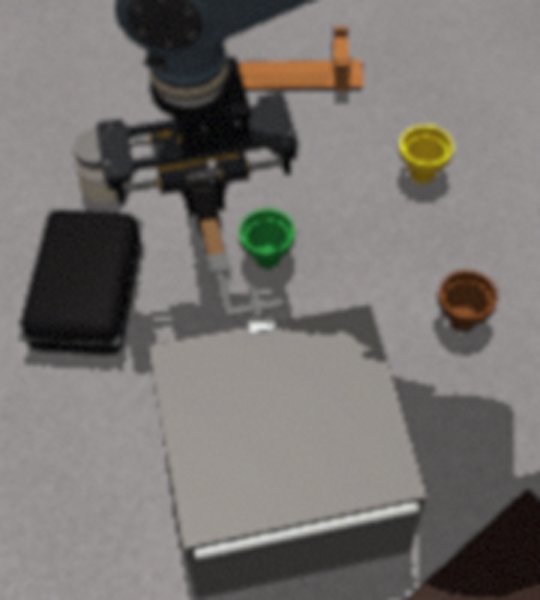

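View pics/s19d.png

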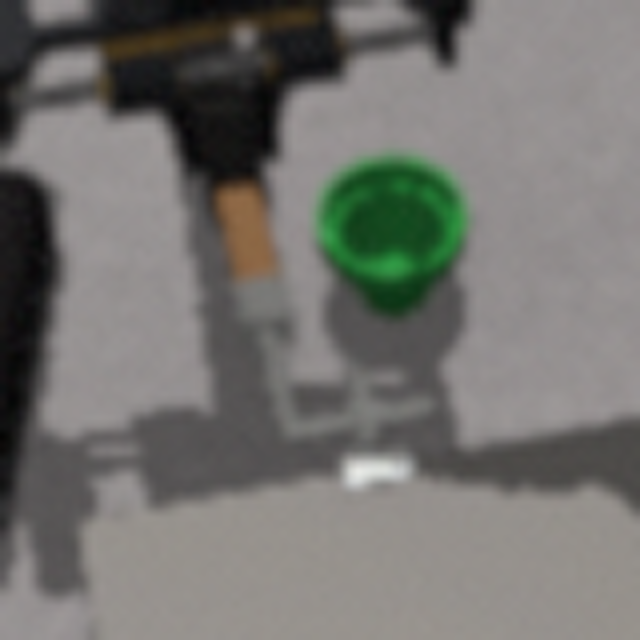

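View pics/t19c.png

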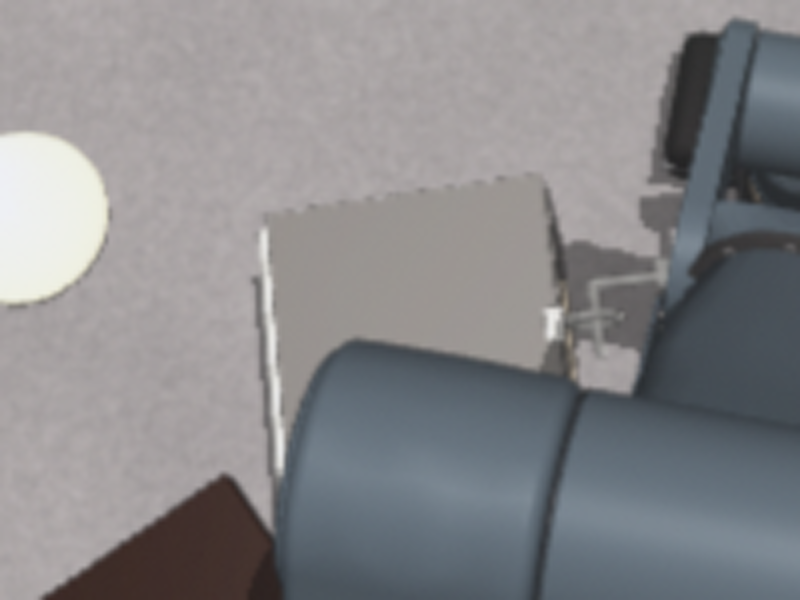

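Call:
drive_tool(plan=[[[0,0,-0.25,0,0,0],[0,0,-0.25,0,0,0],[0,0,-0.2,0,0,0],[0,0,0,0,0,0]]])

```text
time: 34.25
position: [0.6348, -0.0184, 0.3119]
tool_rot: [0.67, 0.742, -0.0, -0.001]
ft_force: [0.0, -0.0, -1.1]
grip_width: 0.0237
```

```bash
python3 - <<'E'
from h import *
s=grab("side");t=grab("top");o=robot.get_obs();print(o['position'],o['ft_force'],o['moment'])
crop(s,(165,140,315,300),4,"s20c");crop(t,(90,90,290,240),4,"t20c");crop(s,(205,140,285,220),8,"s20d")
E
```

```text
[ 0.63488804 -0.01841059  0.31235019] [ 1.06135769  0.18269954 -1.13158081] [ 0.03013193 -0.07610785  0.06836891]
```

View pics/s20c.png

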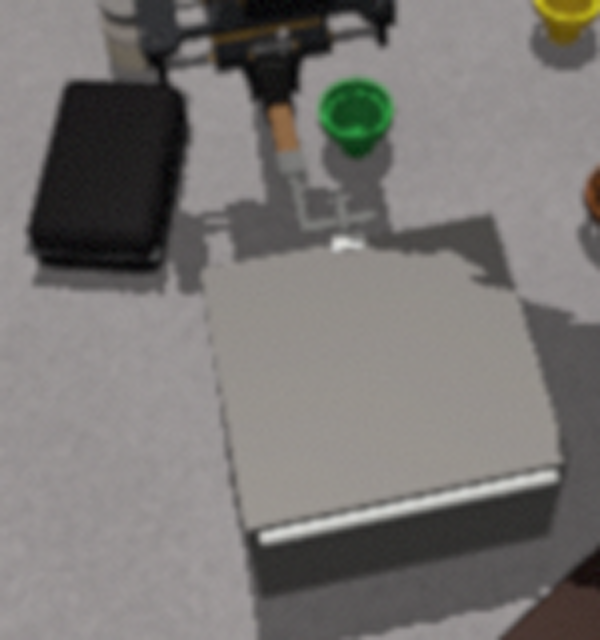

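View pics/t20c.png

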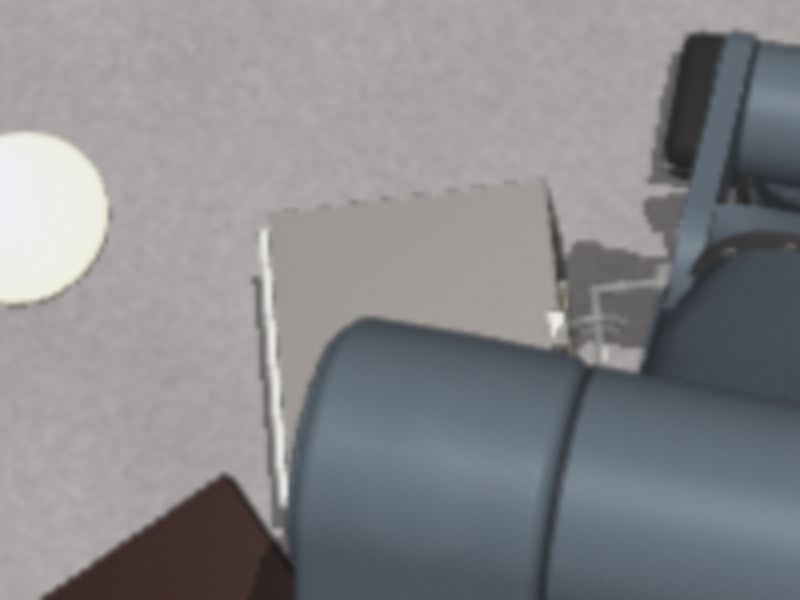

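Call:
drive_tool(plan=[[[0,0,-0.2,0,0,0],[0,0,-0.2,0,0,0],[0,0,0,0,0,0]]])

```text
time: 34.72
position: [0.6352, -0.0185, 0.3025]
tool_rot: [0.671, 0.742, 0.0, 0.0]
ft_force: [-0.4, -0.1, 1.6]
grip_width: 0.0236
```

Call:
drive_tool(plan=[[[0,0,-0.15,0,0,0],[0,0,0,0,0,0]]])

```text
time: 34.98
position: [0.6352, -0.0186, 0.2989]
tool_rot: [0.671, 0.742, 0.0, 0.0]
ft_force: [0.5, -1.1, 2.4]
grip_width: 0.0238
```

```bash
python3 - <<'E'
from h import *
s=grab("side");t=grab("top");o=robot.get_obs();print(o['position'],o['ft_force'],o['moment'])
crop(t,(90,90,290,240),4,"t21c");crop(s,(205,140,285,220),8,"s21d");cv2.imwrite("pics/s21.png",s)
E
```

```text
[ 0.63516492 -0.01856532  0.29897243] [ 1.19182551 -1.14879264  3.15027027] [ 0.3821466  -0.02750979 -0.08049775]
```

View pics/s21d.png

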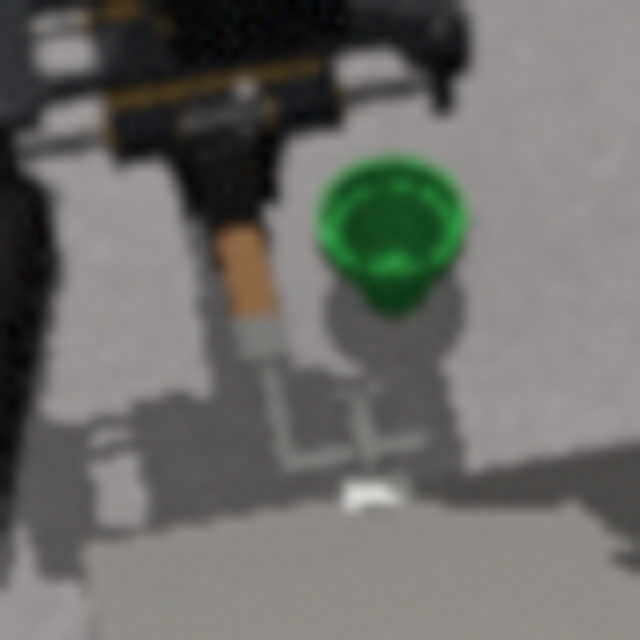

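View pics/t21c.png

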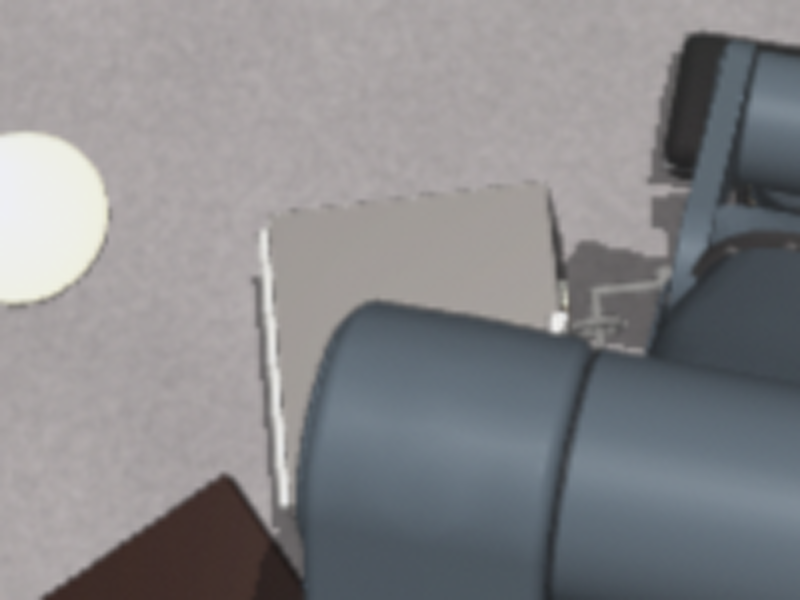

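```bash
python3 - <<'E'
from h import *
print(two((229.5,170.5),(251.5,201.75)))
s=cv2.imread("pics/s21.png");crop(s,(205,185,305,285),7,"s21e")
a=np.radians(95.8);bx=np.array([np.cos(a),np.sin(a)]);by=np.array([-bx[1],bx[0]]);c=np.array([.5785,.2397])
for ang in(0,.05,.1):
  for y in(-.11,.11):
    r=.2; q=c+bx*(.1-r*np.cos(ang)-.008*np.sin(ang)*-1*0)+by*y
    print(ang,y,proj("side",[*q,.135+.008+r*np.sin(ang)]).round(1),proj("top",[*q,.143+r*np.sin(ang)]).round(1))
E
```

```text
(array([0.59272229, 0.14557908, 0.14031883]), np.float64(0.007527917368345807))
0 -0.11 [214.5 206.2] [226.9 135.5]
0 0.11 [287.5 192.4] [235.  211.6]
0.05 -0.11 [214.1 204.5] [226.5 134.4]
0.05 0.11 [287.7 190.6] [234.7 211.1]
0.1 -0.11 [213.7 202.9] [225.9 133.3]
0.1 0.11 [288. 189.] [234.2 210.6]
```

View pics/s21e.png

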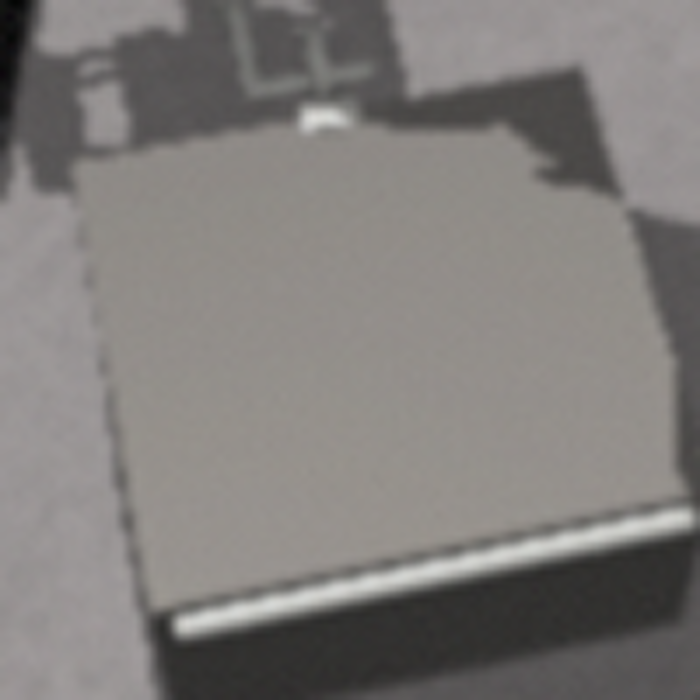

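Call:
drive_tool(plan=[[[0,0,-0.2,0,0,0],[0,0,0,0,0,0],[0,0,0,0,0,0]]])

```text
time: 35.45
position: [0.6351, -0.0185, 0.2936]
tool_rot: [0.67, 0.742, -0.0, 0.0]
ft_force: [1.8, -1.7, 2.1]
grip_width: 0.0237
```

```bash
python3 - <<'E'
from h import *
s=grab("side","s22");o=robot.get_obs();print(o['position'],o['ft_force'],o['moment'])
crop(s,(205,185,305,285),7,"s22e");crop(s,(185,100,285,220),5,"s22d")
E
```

```text
[ 0.63503779 -0.01851803  0.29365724] [ 0.90127901 -0.5346638   2.3738941 ] [ 0.21191455 -0.14997596 -0.0281333 ]
```

View pics/s22e.png

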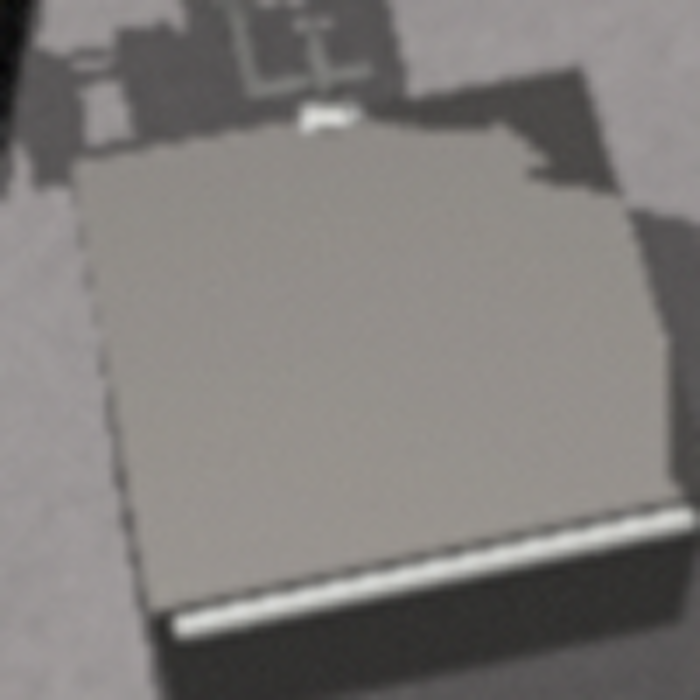

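View pics/s22d.png

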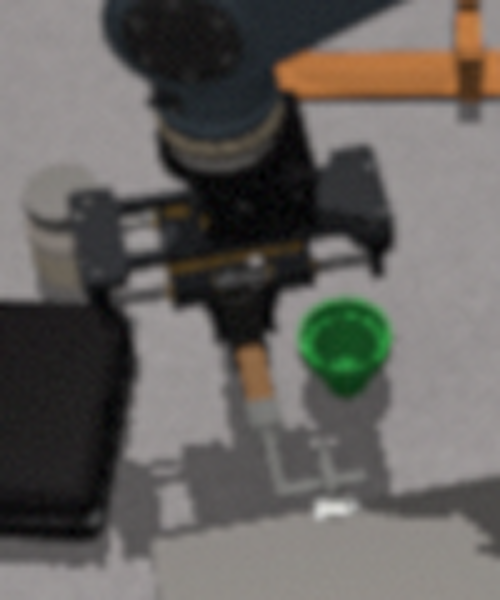

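Call:
drive_tool(plan=[[[0,0,0.2,0,0,0],[0,0,0.2,0,0,0],[0,0,0,0,0,0]]])

```text
time: 35.88
position: [0.6349, -0.0182, 0.304]
tool_rot: [0.67, 0.742, -0.0, 0.0]
ft_force: [0.3, 0.0, -0.6]
grip_width: 0.0231
```

```bash
python3 - <<'E'
from h import *
s=grab("side","s23");t=grab("top","t23");o=robot.get_obs();print(o['position'],o['ft_force'],o['moment'])
crop(s,(225,170,285,215),12,"s23d");crop(t,(215,140,275,190),12,"t23d")
E
```

```text
[ 0.63477293 -0.01826788  0.30364109] [-1.1257353  -0.50614485 -2.26037083] [-0.02739603 -0.07489827 -0.03770205]
```

View pics/s23d.png

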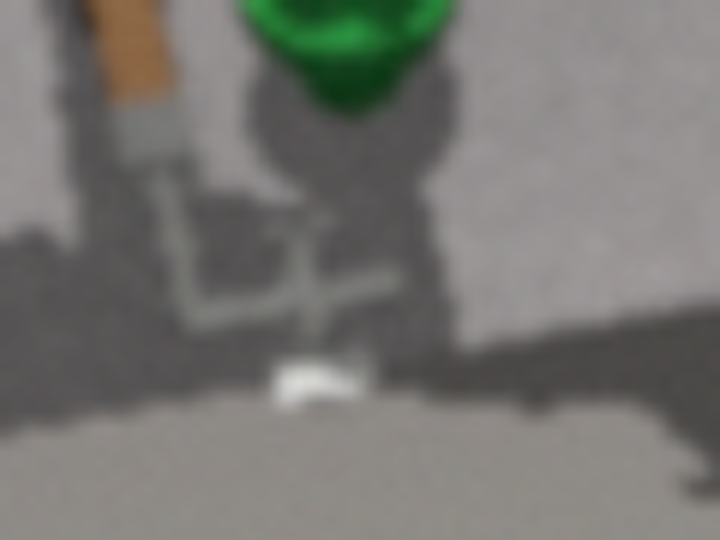

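View pics/t23d.png

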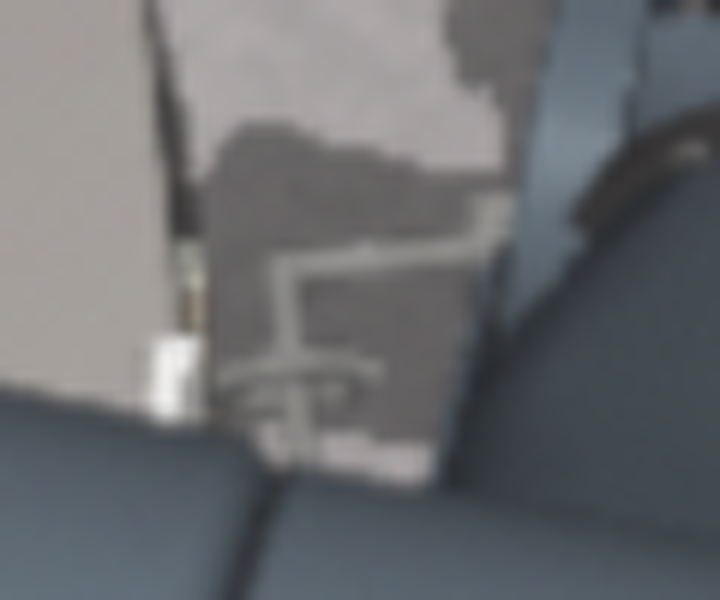

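Call:
drive_tool(plan=[[[0,0,0.1,0,0,0],[0.4,0.04,0,0,0,0],[0.4,0.04,0,0,0,0],[0.4,0.04,0,0,0,0],[0.4,0.04,0,0,0,0],[0,0,0,0,0,0]]])

```text
time: 36.72
position: [0.6758, -0.0144, 0.3061]
tool_rot: [0.67, 0.742, 0.0, 0.0]
ft_force: [-0.4, 0.1, -1.2]
grip_width: 0.0239
```

```bash
python3 - <<'E'
from h import *
s=grab("side","s24");t=grab("top","t24");o=robot.get_obs();print(o['position'],o['ft_force'],o['moment'])
crop(s,(215,170,285,215),10,"s24d");crop(t,(215,120,275,190),9,"t24d")
E
```

```text
[ 0.67485329 -0.01434672  0.30596344] [ 0.03596702 -0.55652311 -0.92163128] [ 0.01252518 -0.12868953  0.07059989]
```

View pics/s24d.png

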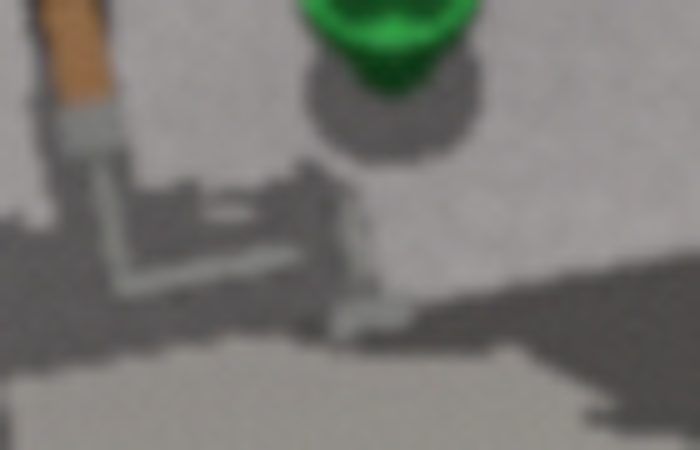

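View pics/t24d.png

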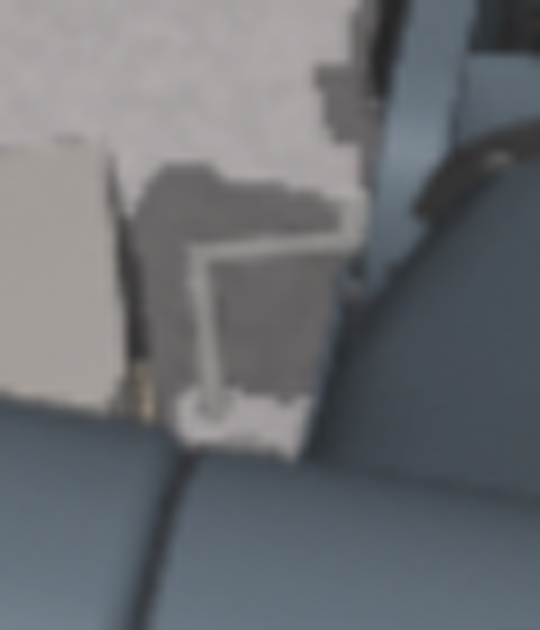

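Call:
drive_tool(plan=[[[1,0.1,0,0,0,0],[0,-0.8,0.5,0,0,0],[0,-0.8,0.7,0,0,-0.5],[0,-0.8,0.7,0,0,-1],[-0.4,-0.8,0.7,0,0,-1],[-0.4,-0.8,0.6,0,0,-1],[-0.4,-0.8,0.6,0,0,-1],[-0.4,-0.8,0,0,0,-1]]])

```text
time: 37.83
position: [0.659, -0.1541, 0.4046]
tool_rot: [0.855, 0.518, 0.001, 0.002]
ft_force: [0.7, -0.7, -2.1]
grip_width: 0.0236
```

Call:
drive_tool(plan=[[[-0.5,-0.8,0,0,0,-1],[-0.5,-0.8,0,0,0,-1],[-0.5,-0.8,0,0,0,-1],[-0.5,-0.8,0,0,0,-1],[-0.5,-0.8,0,0,0,-1],[-0.5,-0.8,0,0,0,-1],[-0.5,-0.8,0,0,0,-1],[-0.5,-0.8,0,0,0,-1]]])

```text
time: 38.83
position: [0.5582, -0.3135, 0.4027]
tool_rot: [0.992, 0.126, 0.0, 0.0]
ft_force: [-0.2, 0.3, -1.8]
grip_width: 0.0236
```

Call:
drive_tool(plan=[[[-0.5,-0.8,0,0,0,-1],[-0.3,-0.5,0,0,0,-1],[0,0,0,0,0,-1],[0,0,0,0,0,-0.4],[0,0,0,0,0,0],[0,0,0,0,0,0]]])

```text
time: 39.58
position: [0.5393, -0.3448, 0.402]
tool_rot: [0.999, -0.049, 0.0, 0.0]
ft_force: [-1.2, -0.2, -0.5]
grip_width: 0.0236
```

```bash
python3 - <<'E'
from h import *
from scipy.spatial.transform import Rotation as Ro
s=grab("side","s25");t=grab("top","t25");o=robot.get_obs();print(o['position'],o['ft_force'],o['grip_width'])
y=Ro.from_quat(o['tool_rot']).as_matrix();print(np.degrees(np.arctan2(y[1,1],y[0,1])),y[:,2])
crop(s,(180,0,330,140),5,"s25d")
E
```

```text
[ 0.53963895 -0.34458309  0.40164261] [ 0.89410322  0.14160292 -1.22666524] 0.023371297460883147
-95.6101201498486 [ 1.90753200e-04 -2.42077292e-04 -9.99999953e-01]
```

View pics/s25d.png

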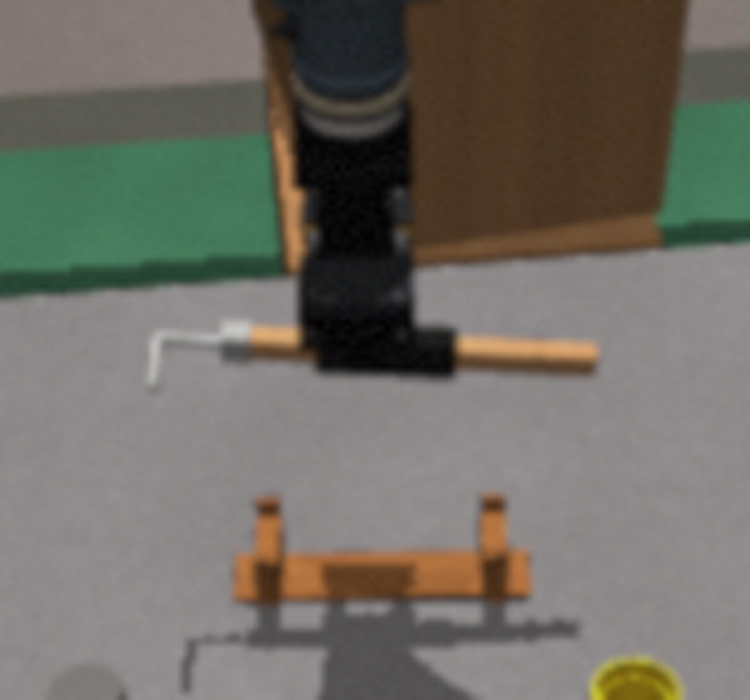

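View pics/t25.png

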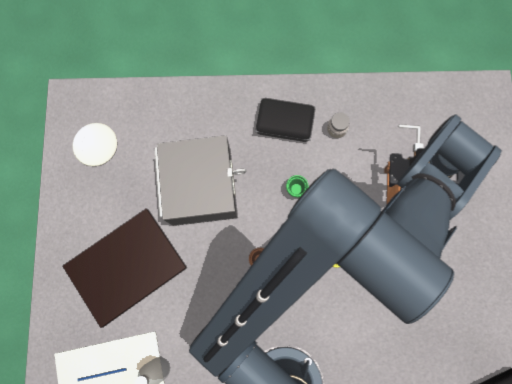

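View pics/s25.png

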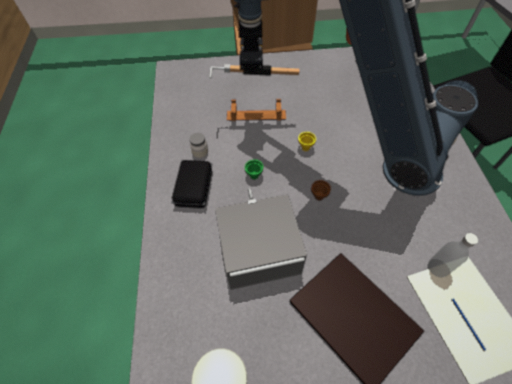

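```bash
python3 - <<'E'
from h import *
t=cv2.imread("pics/t25.png");crop(t,(390,110,440,160),10,"t25c")
n=np.array([np.sin(np.radians(5.6)),np.cos(np.radians(5.6)),0]);p=np.array([.5396,-.3446,.2])
for px in((155,335),(597,357)):
    c,d=ray("side",(px[0]/5+180,px[1]/5));q=c+d*(n@(p-c))/(n@d);print(q,((q-p)[:2])@[.9952,-.0976])
E
```

```text
[ 0.67809056 -0.35817912  0.23780201] 0.1391511284952396
[ 0.36858912 -0.32783224  0.21407769] -0.17182656175010305
```

View pics/t25c.png

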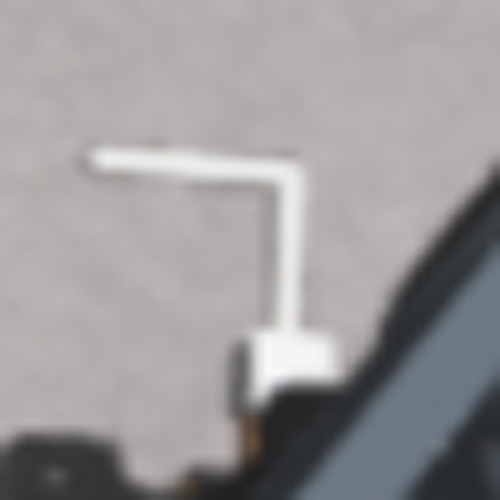

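Call:
drive_tool(plan=[[[0.3,-0.2,0,0.04,0.37,0],[0.32,-0.25,0,0.03,0.36,0],[0,0,-1,0,0,0],[0,0,-1,0,0,0],[0,0,-1,0,0,0],[0,0,-1,0,0,0],[0,0,-0.5,0,0,0],[0,0,0,0,0,0]]])

```text
time: 40.67
position: [0.5554, -0.3555, 0.2879]
tool_rot: [0.998, -0.049, -0.039, -0.002]
ft_force: [-1.4, 0.2, -0.7]
grip_width: 0.0236
```

```bash
python3 - <<'E'
from h import *
s=grab("side","s26");t=grab("top","t26");o=robot.get_obs();print(o['position'],o['ft_force'],o['tool_rot'])
crop(s,(190,50,330,150),5,"s26d");crop(t,(370,100,440,260),3.6,"t26d")
E
```

```text
[ 0.5558268  -0.35595802  0.28960432] [ 0.19034963 -0.84388676 -1.37009274] [ 0.99810001 -0.04871668 -0.03770171 -0.00127589]
```

View pics/s26d.png

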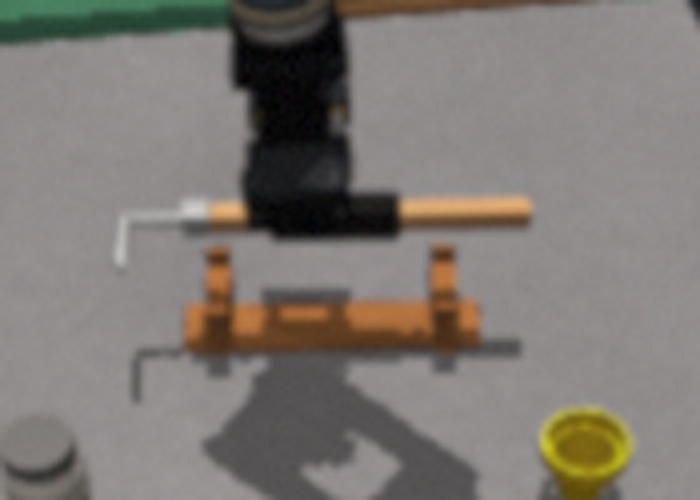

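View pics/t26d.png

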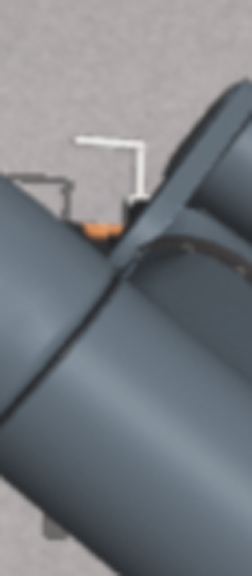

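```bash
python3 - <<'E'
from h import *
print(two((409.7,140.8),(215,93)),two((391.5,138.9),(214.2,102.8)))
n=np.array([np.sin(np.radians(5.6)),np.cos(np.radians(5.6)),0]);p=np.array([.5417,-.3559,.2])
for px in((125,215),(530,208)):
    c,d=ray("side",(px[0]/5+190,px[1]/5+50));q=c+d*(n@(p-c))/(n@d);print(q)
E
```

```text
(array([ 0.68056429, -0.37406702,  0.10957665]), np.float64(0.004126931962186457)) (array([ 0.68664139, -0.3219461 ,  0.10887296]), np.float64(0.005798011447421205))
[ 0.67845529 -0.36930897  0.11249281]
[ 0.37100378 -0.33916309  0.11339255]
```

Call:
drive_tool(plan=[[[0,0,-0.8,0,0,0],[0,0,-0.8,0,0,0],[0,0,-0.5,0,0,0],[0,0,-0.1,0,0,0],[0,0,0,0,0,0]]])

```text
time: 41.4
position: [0.5556, -0.3558, 0.2335]
tool_rot: [0.998, -0.049, -0.038, -0.002]
ft_force: [-0.2, -0.6, -1.1]
grip_width: 0.0232
```

```bash
python3 - <<'E'
from h import *
s=grab("side","s27");o=robot.get_obs();print(o['position'],o['ft_force'],o['moment'])
crop(s,(190,50,330,150),5,"s27d")
E
```

```text
[ 0.55567222 -0.35585317  0.23395337] [-0.78674842  0.23165998 -0.80895173] [ 0.03624672 -0.05325224 -0.0245578 ]
```

View pics/s27d.png

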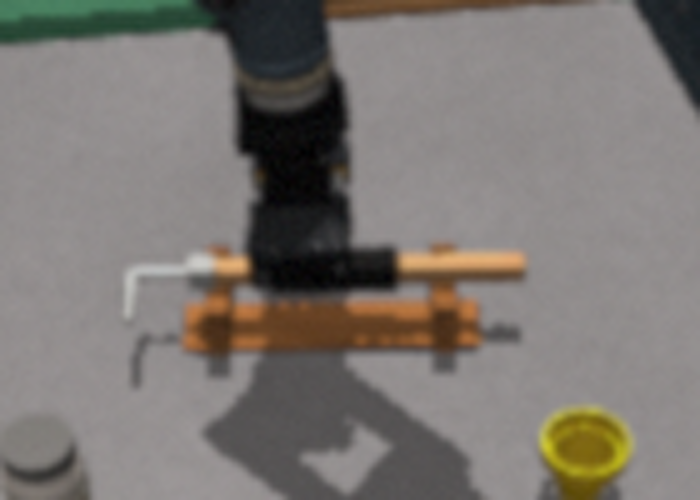

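Call:
drive_tool(plan=[[[0,0,-0.1,0,0,0],[0,0,-0.04,0,0,0],[0,0,0,0,0,0]]])

```text
time: 41.82
position: [0.5555, -0.3557, 0.2304]
tool_rot: [0.998, -0.049, -0.038, -0.002]
ft_force: [-0.3, -0.6, -0.9]
grip_width: 0.0236
```

Call:
drive_tool(plan=[[[0,0,-0.04,0,0,0],[0,0,0,0,0,0]]])

```text
time: 42.08
position: [0.5555, -0.3557, 0.2302]
tool_rot: [0.998, -0.049, -0.038, -0.002]
ft_force: [-0.8, 0.8, 5.4]
grip_width: 0.0236
```

Call:
drive_tool(plan=[[[0,0,0,0,0,0],[0,0,0,0,0,0],[0,0,0,0,0,0],[0,0,0,0,0,0],[0,0,0,0,0,0],[0,0,0,0,0,0]]], grip=0)

```text
time: 42.82
position: [0.5555, -0.3557, 0.2292]
tool_rot: [0.998, -0.049, -0.038, -0.002]
ft_force: [-0.7, -0.3, -0.0]
grip_width: 0.0753
```

Call:
drive_tool(plan=[[[0,0,0.4,0,0,0],[0,0,0.6,0,0,0],[0,0,1,0,0,0],[0,0,1,0,0,0],[0,0,1,0,0,0],[0,0,1,0,0,0],[0,0,1,0,0,0],[0,0,1,0,0,0]]])

```text
time: 43.82
position: [0.5553, -0.3555, 0.4067]
tool_rot: [0.998, -0.049, -0.038, -0.001]
ft_force: [-0.0, -0.8, 0.0]
grip_width: 0.0873
```

Call:
drive_tool(plan=[[[-0.5,1,0,0,0,0],[-0.5,1,0,0,0,0],[-0.5,1,0,0,0,0],[-0.5,1,0,0,0,0],[-0.5,1,0,0,0,0],[-0.5,1,0,0,0,0],[-0.5,0.5,0,0,0,0],[0,0,0,0,0,0]]])

```text
time: 44.82
position: [0.4673, -0.1922, 0.4054]
tool_rot: [0.998, -0.048, -0.038, -0.002]
ft_force: [0.8, -0.4, 0.9]
grip_width: 0.0871
```

```bash
python3 - <<'E'
from h import *
s=grab("side","s28");t=grab("top","t28");o=robot.get_obs();print(o['position'],o['ft_force'],o['time'])
crop(s,(190,70,330,150),5,"s28d");crop(t,(370,130,430,260),4.6,"t28d")
E
```

```text
[ 0.4684253  -0.1935999   0.40528234] [ 0.28627065 -0.48095213  0.29574001] 44.925
```

View pics/s28d.png

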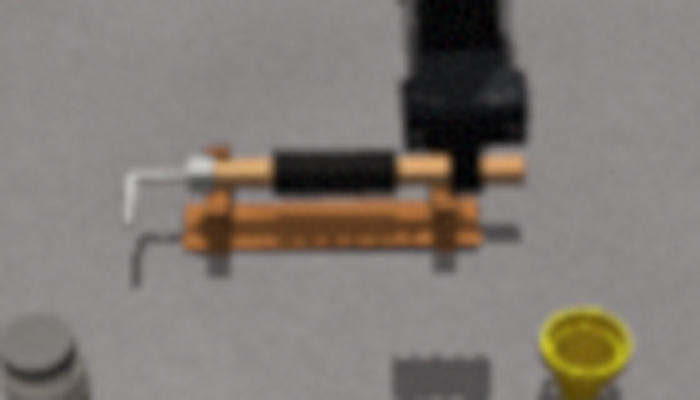

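View pics/t28d.png

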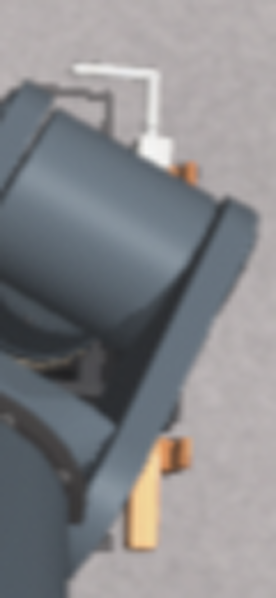

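View pics/t28.png

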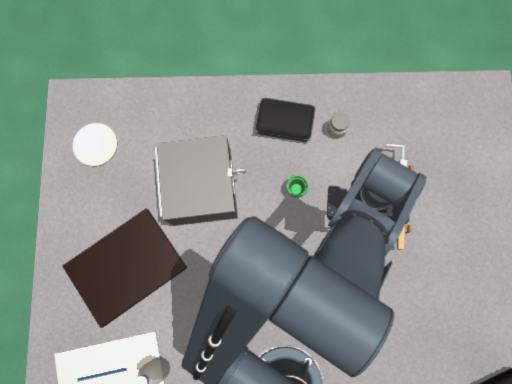

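View pics/s28.png

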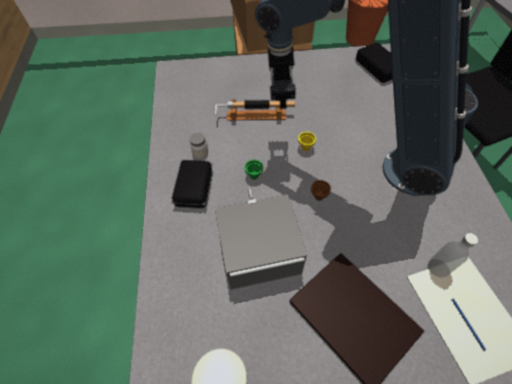

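```bash
python3 - <<'E'
from h import *
s=cv2.imread("pics/s28.png");t=cv2.imread("pics/t28.png")
crop(s,(205,185,315,285),6.5,"s28l");crop(t,(145,125,255,230),6.5,"t28l")
E
```

```text
(no output)
```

View pics/s28l.png

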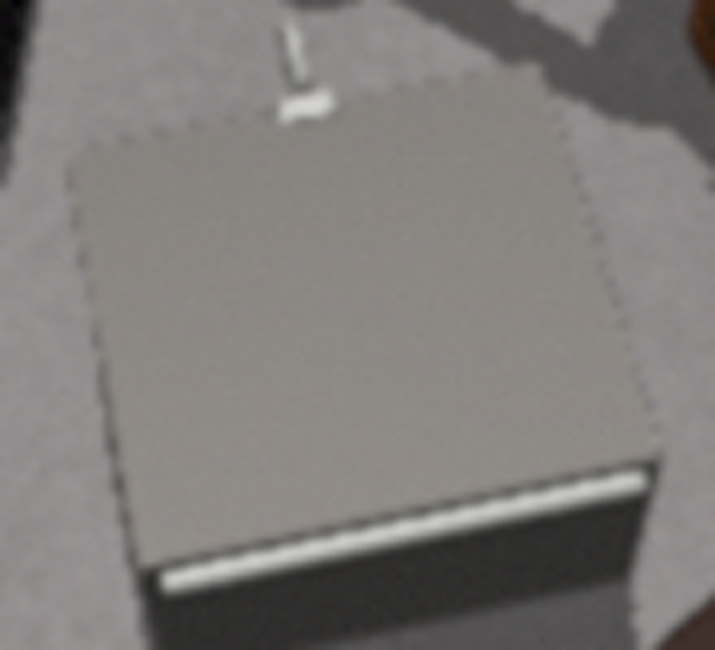

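View pics/t28l.png

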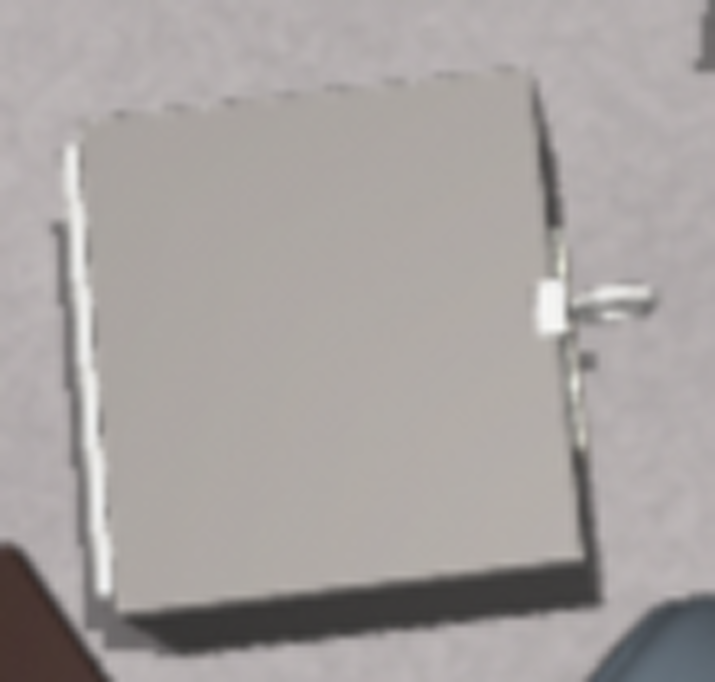

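```bash
python3 - <<'E'
from h import *
S=[(72,158),(537,66),(660,455),(140,568)];T=[(530,68),(583,560),(118,610),(80,125)]
for a,b in zip(T,S): 
    p,e=two((a[0]/6.5+145,a[1]/6.5+125),(b[0]/6.5+205,b[1]/6.5+185));print(p.round(4),round(e,4))
# pole
f=lambda x,y:(370+x/4.6,130+y/4.6)
g=lambda x,y:(190+x/5,70+y/5)
for a,b in[((154,74),(131,178)),((76,68),(128,220)),((143,548),(523,167))]:print(two(f(*a),g(*b)))
E
```

```text
[0.6982 0.1542 0.132 ] 0.0069
[0.4804 0.1315 0.1326] 0.0038
[0.461  0.329  0.1377] 0.005
[0.677  0.3513 0.1345] 0.0032
(array([ 0.68346074, -0.37418808,  0.04588295]), np.float64(0.0044897049695728644))
(array([ 0.68723336, -0.32208578,  0.05110606]), np.float64(0.003957700603861881))
(array([ 0.37350689, -0.34270523,  0.05204703]), np.float64(0.004743753466780252))
```

```bash
python3 -c "
from rig import robot
print(robot.hand_in())"
```

```text
the job is handed in; nothing more can be done
None
```

I nested both white table cups on cup0 in the holder and swung the lid shut with the hook pole. I then laid the pole back on its rest and handed the job in at about 45 s. The hand-in gave no verdict, so the rest of this is my own checks.

- **Cups:** only two white table cups were there. After the second was placed, before the lid shut, both cameras put the top rim at about 92 mm, the height of two seated cups. The horizontal fit agreed to about 3 mm. I could not see the stack again once the lid was down.
- **Lid:** its corners measured flat in both views, front about 132 mm and hinge side about 136 mm, which is within the measuring error. Pressing 5 mm further moved nothing. I kept the fingers and arm clear of the lid throughout.
- **Pole:** its origin is about 10 mm from the rest's centre, nearly parallel to it, and it lies on both saddles. It had tipped about 4° in the grip while pressing the lid shut, so I levelled it before laying it down. The three points I measured on it at the end came out at 46, 51 and 52 mm (54 when lying level). I put that spread down to the view-to-view error of about 5 mm.
- **Other things:** the jar, case, folder and coloured cups looked unmoved in the pictures; I did not measure them. The hand ended clear of everything.

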